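Empty the rinse beaker into the kit drawer, stow the mask kit, shut and lock the drawer

ROBOT

A 6-joint arm with a two-finger parallel gripper is mounted at the origin on the work surface. World frame = base frame: x ahead of the robot, y to its left, z up, the work surface at z = 0. Lengths are in m, angles in rad, forces in N, time in s.
With the tool pointing down it reaches from about 0.375 to 0.9 m from the base axis. Payload 3.1 kg.
Tool frame: the origin (TCP) lies on the centre line of the jaws, within the pads' length; the fingertips stand 25 mm ahead of it and the grasp point (between the pads) lies 6 mm ahead of it (robot.nose_length is the y of the fingertips in the tool frame, in m); y points along the fingers, z is the direction in which the jaws open and shut, and the axes are right-handed (so a half turn about y gives the same grasp; the last joint's range is limited). The gripper opens to 87 mm and grips with 3 to 60 N. Pads are 19 mm wide; open, the fingers measure 117 mm over their backs; the gripper's body (75 mm by 190 mm) begins 51 mm behind the grasp point.
Start: joints at [1.091, 0.527, 1.433, -0, 1.181, -0.178], TCP at [0.186, 0.597, 0.22] pointing down, gripper open.
Joint ranges: [-3.08, 3.08], [-0.75, 2.2], [0.22, 2.44], [-1.43, 4.57], [0, 2.65], [-2.85, 2.85]. Speed limits (rad/s): [2.79, 2.79, 3.14, 3.14, 3.14, 3.14].

INTERFACE

Orientations are given as a unit quaternion [x, y, z, w].
In Python, from rig import robot, eyes, ticket gives the robot as it stands.
- The arm moves only by the tool play_rows, never from a script. Its argument "series" is a list of rows, each a list of 7 numbers: the opening, from 0 (shut) to 1 (fully open), then the shift along the tool's x, y, z scaled (see below), then the turn, a rotation vector about the tool's x, y, z scaled (see below). In form: [[claw, dx, dy, dz, ax, ay, az], ...]. A call has 1 to 12 rows; each row shifts and turns the commanded pose from where the row before left it, along the tool's axes as they then stand; what a row does not reach is not made up. The controller multiplies each number of a shift by 100 mm and each number of a turn by 180 degrees. A row lasts 1/12 s, in which the tool goes at most 41.7 mm and 7.16 degrees, less where a joint would pass 70% of its speed; a pose out of reach is approached as far as the arm can. A call with a number of a shift or a turn outside -1 to 1 is refused whole. A call with a gripper value outside its range is refused whole. The fingers move at their own pace and stop on an object; "grip_force" is the grip in N (left out, the last holds). Time passes only in rows, so rows that do not move let the fingers close. It gives the time, the measured TCP pose, the force and the opening at its end, in the units of the state.
- robot.get_obs(): the state, without advancing time (a new reading comes with each control period).
- eyes.camera(name): name is "scene" or "top" or "wrist"; returns the picture (400x640x3 uint8, red, green, blue); there is no depth.
- eyes.camera_params(name): a dict with "K" (3x3 intrinsics, pixels), "rvec" (rotation vector, rad) and "tvec" (3), from world to camera coordinates, as OpenCV has them. Camera axes: x right, y down, z forward; pixel columns grow to the right and rows downward; lengths in m; the calibration is good to about 2 mm. A picture is of the moment at which its call begins: read the wrist's pose just before it. camera_params takes no time and is no camera call; for the wrist camera it gives the pose at the moment of the call.
- ticket.hand_in(): hands the job in, once; it reports no verdict.
The state is a dict: "time": time; "q": joint angles; "joint_velocities": joint speeds; "joint_torque": joint torques, N m; "position": TCP position; "tool_rot": TCP orientation; "ft_force": force on the tool from outside, world axes, zero at the start; "moment": the same for the moment, N m; "grip_width": finger opening in m.
Only numpy, scipy, OpenCV 4.12 (cv2) and the standard library are available. Lean on these libraries where they do the work, as an engineer would, in place of code of your own. Each camera call takes 0.05 s, during which the arm holds its last target.

TASK

Put away the mask kit: lay every piece of kit lying loose on the ledge (mask lenses, whistle, clip, torch, whichever are there) in the open drawer, and tip the white beaker over the drawer so that all its rubber plugs drop in, then stand the empty beaker upright on the clear tray again. When everything is in, push the drawer fully home until it snaps in, and then throw the lever on the cabinet over into its locked notch on the right. Leave the bottle, the jar and the cup where they stand.

Things in the scene. Friction and masses are not known exactly. Their poses are not given: they have to be found in the camera images.
- cabinet: Low white kit cabinet fixed on the ledge, 320 wide, 200 deep, 110 high, with one drawer. Origin on its front face, midway, at ledge height; x points from the front into the cabinet (away from the robot), y left, z up. The cabinet's roof over the drawer has its underside 80 mm above the drawer's inner floor.
- drawer_floor (a point): Point on the drawer's inner floor, midway across, 70 mm behind the inside face of the front panel, 20 mm above the ledge; moves with the drawer, axes as the cabinet's. The box is open on top, inside 280 wide (y) and 169 long (x -70 to +99), walls 50 high. From above it is open from x = -70 on, for as far as it is drawn out. A thing is in when its origin is inside the box.
- drawer_front (a point): Centre of the outer face of the drawer's flat front panel, 53 mm above the ledge, facing the robot; axes as the cabinet's. The panel is 320 wide, 16 thick, from 8 to 98 mm above the ledge; when home its outer face is 16 mm in front of the cabinet. The dark finger pull on it is flush.
- kit_drawer (a joint): How far the drawer is open, m: 0 = fully home, 0.145 = end of travel. It slides with about 1.5 N of friction; about 14 mm before home it meets a sprung ball detent that takes about 9 N in all to pass, and past about 6 mm it snaps home by itself.
- lock_lever (a joint): Angle of the lock lever on the cabinet's top, rad: 0 = leaning 0.5 rad from upright to the left (+y), unlocked; 1.0 = leaning 0.5 rad to the right (-y), in the locked notch. It stays where it is left; from about 0.65 a sprung ball resists (about 3 N at the knob); past about 0.88 it drops into the notch at 1.0.
- lever_tip (a point): Centre of the lever's black ball knob, 24 diameter, on a steel rod 11 thick, 85 mm from the pivot. In the cabinet's frame the pivot is at x 60, y 115 (left), z 135 mm, its axis along x. It sits in an aluminium block, 40 x 60 and 30 high, with a round plate behind it reaching 34 mm above the pivot.
- tray: Clear acrylic tray, fixed, 150 x 150, floor 5 mm thick, rim 9 mm high. Origin at the centre of its underside.
- beaker: White plastic rinse beaker, open on top, 90 high, outside diameter 80 at the foot and 112 at the rim, wall 4, bottom 5. A flat upright tab handle sticks out along its +x: 12 thick (y), reaching to 102 mm from the axis, from 22 to 82 mm above the foot. Origin at the centre of its underside, z up through the mouth. About 0.2 kg. It starts upright on the tray with the plugs inside.
- balm_jar: Grey jar, 64 diameter, 60 high, bystander. Origin at the centre of its underside.
- sun_cream: White bottle, 52 diameter, 140 high, bystander. Origin at the centre of its underside.
- water_cup: White ceramic cup without handle, 72 diameter, 90 high, bystander. Origin at the centre of its underside.
- plug1: Stubby black rubber plug, a cylinder of 24 mm diameter and 24 mm height, starting in the beaker (two to four are present). Origin at the centre of its lower face, z along its axis.
- plug2: Stubby black rubber plug, a cylinder of 24 mm diameter and 24 mm height, starting in the beaker (two to four are present). Origin at the centre of its lower face, z along its axis.
- plug3: Stubby black rubber plug, a cylinder of 24 mm diameter and 24 mm height, starting in the beaker (two to four are present). Origin at the centre of its lower face, z along its axis.
- plug4: Stubby black rubber plug, a cylinder of 24 mm diameter and 24 mm height, starting in the beaker (two to four are present). Origin at the centre of its lower face, z along its axis.
- lens1: Mask lens: a glass pane in a black silicone rim, flat oval 80 (x) x 52 (y), 16 thick, lying on the ledge if present. Origin at the centre of its underside.
- lens2: Mask lens: a glass pane in a black silicone rim, flat oval 80 (x) x 52 (y), 16 thick, lying on the ledge if present. Origin at the centre of its underside.
- whistle: Red plastic whistle on its side, 24 high: round barrel of 34 mm diameter centred on the origin (underside), with a mouthpiece 14 wide that reaches 55 mm out along +x. May be absent.
- clip: Aluminium snap clip, a flat oval loop of 15 mm round bar, 103 (x) x 55 (y), lying flat. Origin at the middle of the loop, on the underside. May be absent.
- torch: Black dive torch, 94 (x: -47 to +47), body 28 wide and 28 high, head at +x 36 wide and 32 high. Origin about the middle of its underside. May be absent.

How it is judged:
On the way, in this order (a step that is already met when the one before it is completed fails the run):
1. the beaker is tipped well over (more than 50 degrees) above the drawer (angle between beaker's own z axis and vertical above 0.9 rad and horizontal distance between beaker and drawer_floor below 0.28 m), for 0.1 s.
2. all the kit and plugs present are in the drawer, still open, and the beaker is back upright on the tray, let go (x of lens1 in the frame of drawer_floor between -0.075 and 0.11 m and y of lens1 in the frame of drawer_floor between -0.145 and 0.145 m and z of lens1 in the frame of drawer_floor between -0.012 and 0.075 m and x of lens2 in the frame of drawer_floor between -0.075 and 0.11 m and y of lens2 in the frame of drawer_floor between -0.145 and 0.145 m and z of lens2 in the frame of drawer_floor between -0.012 and 0.075 m and x of whistle in the frame of drawer_floor between -0.075 and 0.11 m and y of whistle in the frame of drawer_floor between -0.145 and 0.145 m and z of whistle in the frame of drawer_floor between -0.012 and 0.075 m and x of clip in the frame of drawer_floor between -0.075 and 0.11 m and y of clip in the frame of drawer_floor between -0.145 and 0.145 m and z of clip in the frame of drawer_floor between -0.012 and 0.075 m and x of torch in the frame of drawer_floor between -0.075 and 0.11 m and y of torch in the frame of drawer_floor between -0.145 and 0.145 m and z of torch in the frame of drawer_floor between -0.012 and 0.075 m and x of plug1 in the frame of drawer_floor between -0.075 and 0.11 m and y of plug1 in the frame of drawer_floor between -0.145 and 0.145 m and z of plug1 in the frame of drawer_floor between -0.012 and 0.075 m and x of plug2 in the frame of drawer_floor between -0.075 and 0.11 m and y of plug2 in the frame of drawer_floor between -0.145 and 0.145 m and z of plug2 in the frame of drawer_floor between -0.012 and 0.075 m and x of plug3 in the frame of drawer_floor between -0.075 and 0.11 m and y of plug3 in the frame of drawer_floor between -0.145 and 0.145 m and z of plug3 in the frame of drawer_floor between -0.012 and 0.075 m and x of plug4 in the frame of drawer_floor between -0.075 and 0.11 m and y of plug4 in the frame of drawer_floor between -0.145 and 0.145 m and z of plug4 in the frame of drawer_floor between -0.012 and 0.075 m and angle between beaker's own z axis and vertical below 0.12 rad and x of beaker in the frame of tray between -0.065 and 0.065 m and y of beaker in the frame of tray between -0.065 and 0.065 m and z of beaker in the frame of tray between -0.003 and 0.013 m and contact force between the fingers and beaker below 0.1 N and value of joint kit_drawer above 0.03 m), for 0.2 s.
3. the drawer is pushed home past its detent (value of joint kit_drawer below 0.004 m), for 0.2 s.
4. the lever is thrown into the locked notch, the drawer staying home (value of joint kit_drawer below 0.004 m and value of joint lock_lever above 0.93 rad), for 0.2 s.
At the end, for the whole second after the job is handed in: Every kit piece and plug present lies in the drawer, the drawer is home (within 4 mm), the lever is in the locked notch (over 0.93 rad), and the beaker stands upright (within 7 degrees) and at rest on the tray (all of step 4 and x of lens1 in the frame of drawer_floor between -0.075 and 0.11 m and y of lens1 in the frame of drawer_floor between -0.145 and 0.145 m and z of lens1 in the frame of drawer_floor between -0.012 and 0.075 m and x of lens2 in the frame of drawer_floor between -0.075 and 0.11 m and y of lens2 in the frame of drawer_floor between -0.145 and 0.145 m and z of lens2 in the frame of drawer_floor between -0.012 and 0.075 m and x of whistle in the frame of drawer_floor between -0.075 and 0.11 m and y of whistle in the frame of drawer_floor between -0.145 and 0.145 m and z of whistle in the frame of drawer_floor between -0.012 and 0.075 m and x of clip in the frame of drawer_floor between -0.075 and 0.11 m and y of clip in the frame of drawer_floor between -0.145 and 0.145 m and z of clip in the frame of drawer_floor between -0.012 and 0.075 m and x of torch in the frame of drawer_floor between -0.075 and 0.11 m and y of torch in the frame of drawer_floor between -0.145 and 0.145 m and z of torch in the frame of drawer_floor between -0.012 and 0.075 m and x of plug1 in the frame of drawer_floor between -0.075 and 0.11 m and y of plug1 in the frame of drawer_floor between -0.145 and 0.145 m and z of plug1 in the frame of drawer_floor between -0.012 and 0.075 m and x of plug2 in the frame of drawer_floor between -0.075 and 0.11 m and y of plug2 in the frame of drawer_floor between -0.145 and 0.145 m and z of plug2 in the frame of drawer_floor between -0.012 and 0.075 m and x of plug3 in the frame of drawer_floor between -0.075 and 0.11 m and y of plug3 in the frame of drawer_floor between -0.145 and 0.145 m and z of plug3 in the frame of drawer_floor between -0.012 and 0.075 m and x of plug4 in the frame of drawer_floor between -0.075 and 0.11 m and y of plug4 in the frame of drawer_floor between -0.145 and 0.145 m and z of plug4 in the frame of drawer_floor between -0.012 and 0.075 m and angle between beaker's own z axis and vertical below 0.12 rad and x of beaker in the frame of tray between -0.065 and 0.065 m and y of beaker in the frame of tray between -0.065 and 0.065 m and z of beaker in the frame of tray between -0.003 and 0.013 m and linear speed of beaker below 0.02 m/s); the robot touches nothing.
It fails at once if the sun-cream bottle is pushed more than 50 mm away or knocked over (distance of sun_cream from where it was at the start of the episode above 0.05 m or angle between sun_cream's own z axis and vertical above 0.5 rad).
It fails at once if the balm jar is pushed more than 50 mm away or knocked over (distance of balm_jar from where it was at the start of the episode above 0.05 m or angle between balm_jar's own z axis and vertical above 0.5 rad).
It fails at once if the cup is pushed more than 50 mm away or knocked over (distance of water_cup from where it was at the start of the episode above 0.05 m or angle between water_cup's own z axis and vertical above 0.5 rad).
Of lens1, lens2, whistle, clip, torch only 3 to 5 are there at a start; the rules pass over those that are not, and their reading is None.
Of plug1, plug2, plug3, plug4 only 2 to 4 are there at a start; the rules pass over those that are not, and their reading is None.
At some moment in a run one of lens1, lens2, whistle, clip, torch may be knocked a few centimetres aside while the robot is not near it.
It also fails if it takes over 210 s, if anything falls off the work surface, if the arm or the gripper's body presses on something with over 40 N, if the wrist force passes 120 N, or if a joint passes its speed limit or range.

## Working session

There is one attempt and no reset: what is moved stays moved. The work goes in short steps, Python scripts to look and compute and a tool call to move; the robot and the scene stay as the last step left them, time stands still between calls to the robot, and variables do not carry over. Pictures are saved under pics/ and viewed, and the job is handed in when it is done.

Besides the shell and the picture viewer there is one more tool, called as name(argument=value, ...) on one line, values as JSON. play_rows: Moves the arm, as the interface text tells. Its arguments: {"type":"object","properties":{"series":{"type":"array","items":{"type":"array","items":{"type":"number"}}},"grip_force":{"type":"number"}},"required":["series"]}

```bash
ls; mkdir -p pics; python3 - <<'E'
from rig import robot, eyes, ticket
import cv2
print(robot.get_obs())
for n in ["scene","top"]:
    im=eyes.camera(n); cv2.imwrite(f"pics/{n}0.png",im[:,:,::-1]); print(n,eyes.camera_params(n))
E
```

```text
pics
{'time': 0.0, 'q': array([ 1.09048935e+00,  5.28478761e-01,  1.43390543e+00, -5.15329028e-06,
        1.18138716e+00, -1.78508870e-01]), 'joint_velocities': array([ 0.00026081,  0.0018009 , -0.00148088, -0.00037502,  0.0013978 ,
        0.00250381]), 'joint_torque': array([ 4.67739119e-04, -4.40041888e+01, -1.76588684e+01,  6.31766533e-02,
        5.81886142e-02, -1.81299079e-04]), 'position': array([0.18540473, 0.59609228, 0.21876291]), 'tool_rot': array([ 0.69980056, -0.10654409,  0.10604893, -0.69834172]), 'ft_force': array([-0.86586234, -0.04379076,  1.06871753]), 'moment': array([-5.29206096e-07,  3.53377306e-02, -3.51201038e-02]), 'grip_width': 0.08703391084166913}
scene {'K': array([[498.30061581,   0.        , 315.40436259],
       [  0.        , 498.30061581, 204.08125481],
       [  0.        ,   0.        ,   1.        ]]), 'rvec': array([ 0.78564515,  2.55187775, -1.14622038]), 'tvec': array([ 0.41222514, -0.1064987 ,  2.10576037])}
top {'K': array([[430.5370399 ,   0.        , 322.30753415],
       [  0.        , 430.5370399 , 207.26049447],
       [  0.        ,   0.        ,   1.        ]]), 'rvec': array([ 2.13788425, -2.06926841,  0.21597053]), 'tvec': array([0.03066627, 0.54787243, 1.31356742])}
```

View pics/scene0.png

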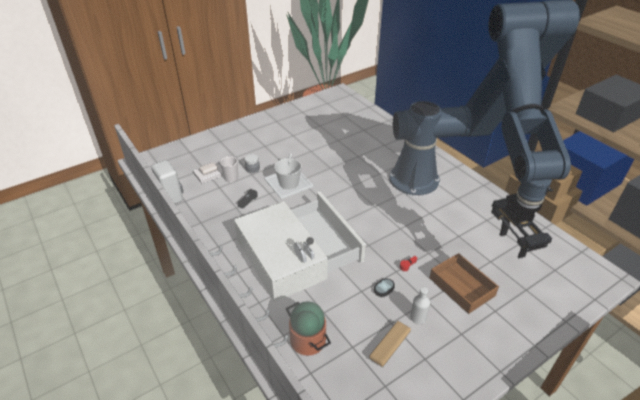

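View pics/top0.png

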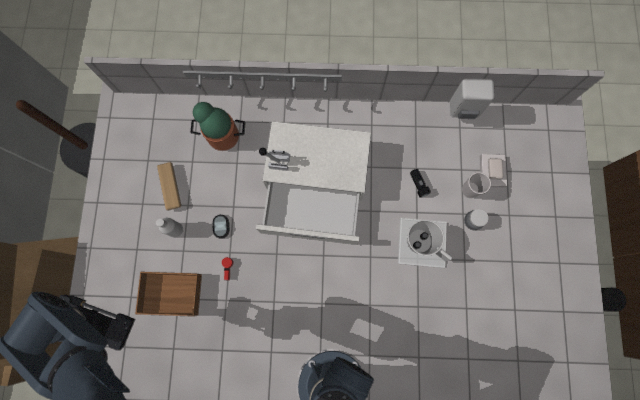

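The pieces present are a lens at (221,226), a whistle at (227,268) and a torch at (420,183) in the top view. The beaker is at (425,240) on its tray, with its handle toward the lower right. The drawer is open at (310,212), and the lever knob is at (263,152). I'll zoom in for detail.

```bash
cat > h.py <<'E'
import numpy as np, cv2
from rig import robot, eyes, ticket
from scipy.spatial.transform import Rotation as R
def cam(n):
    p=eyes.camera_params(n); return p["K"],R.from_rotvec(p["rvec"]).as_matrix(),p["tvec"]
def ray(n,u,v,z,P=None):
    K,Rm,t=P or cam(n); c=-Rm.T@t; d=Rm.T@np.linalg.inv(K)@np.array([u,v,1.])
    return c+d*(z-c[2])/d[2]
def proj(n,p,P=None):
    K,Rm,t=P or cam(n); q=K@(Rm@np.array(p,float)+t); return q[:2]/q[2]
def tri(obs):
    A=[];b=[]
    for n,u,v,P in obs:
        K,Rm,t=P or cam(n); c=-Rm.T@t; d=Rm.T@np.linalg.inv(K)@np.array([u,v,1.]); d/=np.linalg.norm(d)
        M=np.eye(3)-np.outer(d,d); A.append(M); b.append(M@c)
    return np.linalg.lstsq(np.vstack(A),np.hstack(b),rcond=None)[0]
def snap(n,name,crop=None,s=1):
    P=cam(n); im=eyes.camera(n)[:,:,::-1].copy()
    cv2.imwrite(f"pics/{name}_full.png",im)
    if crop: x0,y0,x1,y1=crop; im=im[y0:y1,x0:x1]
    im=cv2.resize(im,None,fx=s,fy=s,interpolation=cv2.INTER_CUBIC); cv2.imwrite(f"pics/{name}.png",im); return P
def st():
    o=robot.get_obs(); r=R.from_quat(o["tool_rot"]); m=r.as_matrix()
    print("t%.2f"%o["time"],"pos",np.round(o["position"],4),"x",np.round(m[:,0],3),"y",np.round(m[:,1],3),"z",np.round(m[:,2],3),"w %.4f"%o["grip_width"],"F",np.round(o["ft_force"],1),"q",np.round(o["q"],3)); return o,m
E
python3 - <<'E'
from h import *
st()
im=cv2.imread("pics/top0.png")
cv2.imwrite("pics/a.png",cv2.resize(im[110:310,130:390],None,fx=3,fy=3,interpolation=cv2.INTER_CUBIC))
cv2.imwrite("pics/b.png",cv2.resize(im[150:280,370:510],None,fx=4,fy=4,interpolation=cv2.INTER_CUBIC))
E
```

```text
t0.10 pos [0.1854 0.5962 0.2188] x [ 0.955 -0.297 -0.   ] y [-0.001 -0.002 -1.   ] z [ 0.297  0.955 -0.002] w 0.0868 F [-0.1  0.3  0. ] q [ 1.091  0.528  1.434  0.     1.181 -0.179]
```

View pics/a.png

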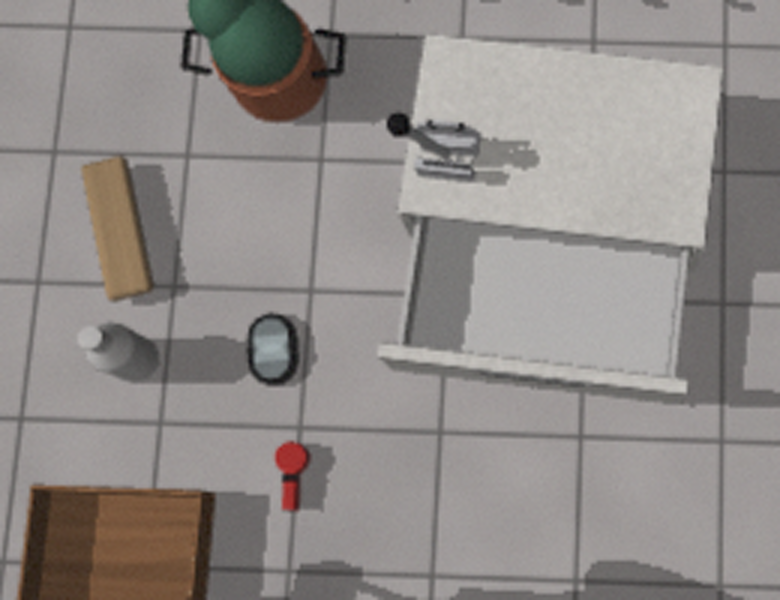

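View pics/b.png

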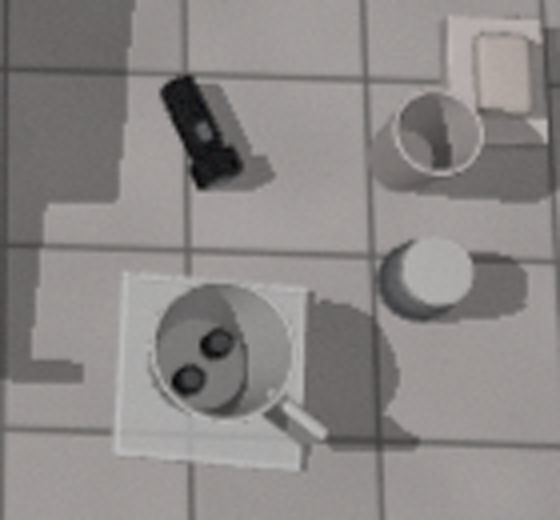

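```bash
python3 - <<'E'
from h import *
P=cam("top")
A=lambda x,y:(130+x/3,110+y/3); B=lambda x,y:(370+x/4,150+y/4)
def g(n,uv,z): print(n,np.round(ray("top",*uv,z,P),4))
g("cabFL",A(402,212),.11);g("cabFR",A(703,247),.11);g("cabBL",A(428,37),.11);g("cabBR",A(721,68),.11)
g("panL out",A(380,352),.098);g("panR out",A(686,388),.098)
g("knob?",A(399,124),.21)
g("lens",A(272,349),.014);g("lens top",A(272,314),.01);g("lens bot",A(272,384),.01)
g("whistle",A(291,458),.024);g("mouth",A(289,509),.015)
g("torch tail",B(178,83),.02);g("torch head",B(220,178),.02)
g("rim c",B(222,350),.09);g("handle end",B(320,435),.075);g("plugs",B(218,343),.03);g("plugs",B(189,380),.03)
for c in [(125,273),(307,290),(302,470),(115,455)]: g("tray",B(*c),.009)
g("bottle",A(128,350),.05); g("cup rim",B(438,135),.09); g("jar top",B(432,272),.06)
E
```

```text
cabFL [0.6144 0.232  0.11  ]
cabFR [ 0.5868 -0.0803  0.11  ]
cabBL [0.8091 0.2163 0.11  ]
cabBR [ 0.7834 -0.097   0.11  ]
panL out [0.4687 0.2472 0.098 ]
panR out [ 0.4418 -0.066   0.098 ]
knob? [0.675  0.2248 0.21  ]
lens [0.482  0.3791 0.014 ]
lens top [0.5216 0.3834 0.01  ]
lens bot [0.4442 0.3769 0.01  ]
whistle [0.3639 0.3466 0.024 ]
mouth [0.3108 0.3464 0.015 ]
torch tail [ 0.6896 -0.2544  0.02  ]
torch head [ 0.6089 -0.288   0.02  ]
rim c [ 0.4552 -0.271   0.09  ]
handle end [ 0.3942 -0.3482  0.075 ]
plugs [ 0.4699 -0.2817  0.03  ]
plugs [ 0.4394 -0.2581  0.03  ]
tray [ 0.5288 -0.2112  0.009 ]
tray [ 0.5194 -0.36    0.009 ]
tray [ 0.3727 -0.3519  0.009 ]
tray [ 0.3797 -0.2024  0.009 ]
bottle [0.4701 0.523  0.05  ]
cup rim [ 0.6313 -0.4435  0.09  ]
jar top [ 0.5274 -0.4446  0.06  ]
```

play_rows(series=[[1,0,0,0,0,-0.032,0],[1,0,0,0,0,-0.032,0],[1,0,0,0,0,-0.032,0],[1,0.223,0,-0.312,0,0,0],[1,0.223,0,-0.312,0,0,0],[1,0.223,0,-0.312,0,0,0],[1,0.223,0,-0.312,0,0,0],[1,0.223,0,-0.312,0,0,0],[1,0.223,0,-0.312,0,0,0],[1,0.223,0,-0.312,0,0,0],[1,0.223,0,-0.312,0,0,0]], grip_force=20)

```text
time: 1.02
position: [0.3645, 0.3454, 0.2195]
tool_rot: [0.707, -0.0, -0.0, -0.707]
ft_force: [0.8, 0.3, -0.2]
grip_width: 0.0873
```

```bash
python3 - <<'E'
from h import *
o,m=st(); P=snap("wrist","w1"); print(proj("wrist",o["position"]+m[:,1]*.025,P))
E
```

```text
t1.02 pos [0.3645 0.3454 0.2195] x [ 1.  0. -0.] y [-0. -0. -1.] z [-0.  1. -0.] w 0.0873 F [ 0.8  0.3 -0.2] q [ 0.536  0.364  1.735 -0.     1.043 -1.035]
[322.70894354 229.59170434]
```

View pics/w1.png

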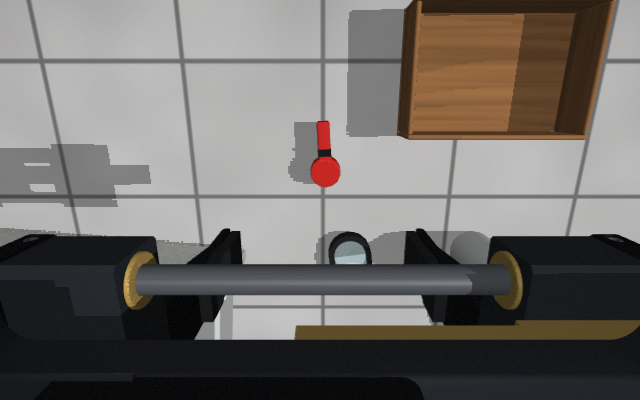

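The wrist view shows the red barrel at (325,171) with its mouthpiece up to (323,122). The lens is at (350,250), partly behind the gripper.

```bash
python3 - <<'E'
from h import *
print(ray("wrist",325,171,.024), ray("wrist",323,123,.02), ray("wrist",350,250,.014), proj("top",[.364,.3466,.024]))
E
```

```text
[0.36656949 0.34215508 0.024     ] [0.31471912 0.3400546  0.02      ] [0.46666575 0.37259848 0.014     ] [226.99108433 262.63696213]
```

play_rows(series=[[1,0,0.38,0,0,0,0],[1,0,0.38,0,0,0,0],[1,0,0.38,0,0,0,0],[1,0,0.38,0,0,0,0],[1,0,0.38,0,0,0,0],[1,0,0,0,0,0,0],[0,0,0,0,0,0,0],[0,0,0,0,0,0,0],[0,0,0,0,0,0,0],[0,0,0,0,0,0,0],[0,0,0,0,0,0,0],[0,0,0,0,0,0,0]])

```text
time: 2.07
position: [0.365, 0.3477, 0.0317]
tool_rot: [-0.706, -0.001, -0.001, 0.708]
ft_force: [0.2, 0.2, -1.0]
grip_width: 0.055
```

```bash
python3 - <<'E'
from h import *
o,m=st()
E
```

```text
t2.07 pos [0.365  0.3477 0.0317] x [ 1.    -0.     0.003] y [ 0.003  0.002 -1.   ] z [0.    1.    0.002] w 0.0550 F [ 0.2  0.2 -1. ] q [ 0.539  0.683  1.878  0.     0.576 -1.032]
```

play_rows(series=[[0,0,0,0,0,0,0],[0,0,0,0,0,0,0],[0,0,0,0,0,0,0],[0,0,0,0,0,0,0],[0,0,-0.1,0,0,0,0],[0,0,-0.35,0,0,0,0],[0,0,-0.35,0,0,0,0],[0,0,-0.35,0,0,0,0]])

```text
time: 2.73
position: [0.3634, 0.3467, 0.146]
tool_rot: [0.707, -0.001, -0.001, -0.707]
ft_force: [0.6, 0.4, -0.8]
grip_width: 0.0039
```

play_rows(series=[[0,0.236,0,-0.29,0,0,0],[0,0.236,0,-0.29,0,0,0],[0,0.236,0,-0.29,0,0,0],[0,0.236,0,-0.29,0,0,0],[0,0.236,0,-0.29,0,0,0],[0,0.236,0,-0.29,0,0,0],[0,0.236,0,-0.29,0,0,0],[0,0.236,0,-0.29,0,0,0],[0,0,0,0,0,0,0]])

```text
time: 3.48
position: [0.5591, 0.1096, 0.1459]
tool_rot: [0.708, 0.001, 0.005, -0.706]
ft_force: [0.1, 0.6, 0.2]
grip_width: 0.0001
```

```bash
python3 - <<'E'
from h import *
o,m=st(); P=snap("wrist","w2");snap("scene","s2",(180,120,480,330),2.5)
E
```

```text
t3.48 pos [0.5591 0.1096 0.1459] x [ 1.    -0.005  0.008] y [ 0.008 -0.002 -1.   ] z [ 0.005  1.    -0.002] w 0.0001 F [0.1 0.6 0.2] q [-1.000e-03  5.480e-01  1.650e+00 -3.000e-03  9.360e-01 -1.565e+00]
```

View pics/w2.png

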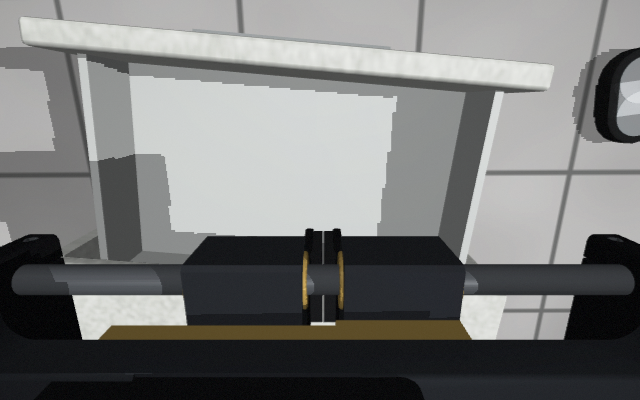

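View pics/s2.png

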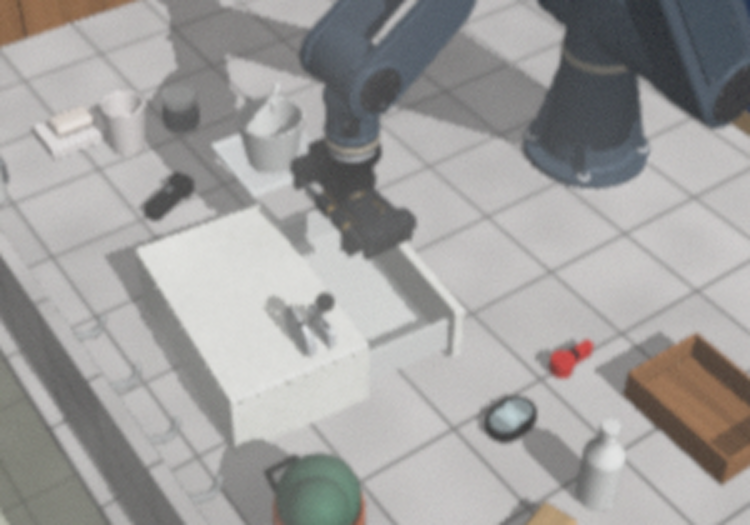

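The fingers close slowly, and I lifted before they touched, so the whistle stayed on the ledge. I'll re-measure it and go again.

```bash
python3 - <<'E'
from h import *
P=snap("top","t2",(130,180,390,310),3); im=cv2.imread("pics/t2_full.png")
b,g,r=[im[:,:,i].astype(int) for i in range(3)]
m=((r>120)&(g<70)&(b<70)).astype(np.uint8); m[:, :215]=0; m[:,245:]=0
ys,xs=np.nonzero(m); print(xs.min(),xs.max(),ys.min(),ys.max())
t=ys<ys.min()+11; print(ray("top",xs[t].mean(),ys[t].mean(),.024,P))
b_=ys>ys.max()-6; print(ray("top",xs[b_].mean(),ys[b_].mean(),.02,P))
E
```

```text
Traceback (most recent call last):
ValueError: zero-size array to reduction operation minimum which has no identity
```

View pics/t2.png

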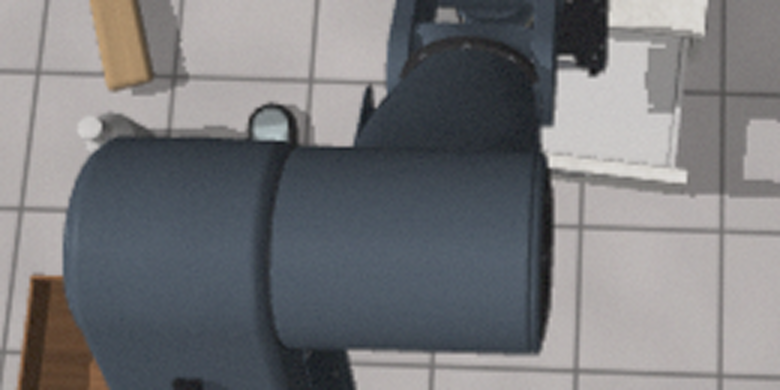

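play_rows(series=[[1,-0.242,0,0.294,0,0,0],[1,-0.242,0,0.294,0,0,0],[1,-0.242,0,0.294,0,0,0],[1,-0.242,0,0.294,0,0,0],[1,-0.242,0,0.294,0,0,0],[1,-0.242,0,0.294,0,0,0],[1,-0.242,0,0.294,0,0,0],[1,-0.242,0,0.294,0,0,0],[1,0,0,0,0,0,0],[1,0,0,0,0,0,0]])

```text
time: 4.47
position: [0.3555, 0.352, 0.1449]
tool_rot: [0.707, 0.002, -0.003, -0.707]
ft_force: [0.6, 0.1, 1.0]
grip_width: 0.0594
```

```bash
python3 - <<'E'
from h import *
o,m=st(); P=snap("wrist","w3"); P2=cam("scene"); snap("scene","s3")
for n,f,z in (("wrist","w3_full",.022),("scene","s3_full",.022)):
    im=cv2.imread(f"pics/{f}.png").astype(int); b,g,r=im[:,:,0],im[:,:,1],im[:,:,2]
    mk=((r>110)&(g<80)&(b<80)).astype(np.uint8)
    k,l,s,c=cv2.connectedComponentsWithStats(mk)
    for i in range(1,k):
        if s[i,4]>20: print(n,s[i],np.round(c[i],1),np.round(ray(n,*c[i],z,P if n=="wrist" else P2),4))
E
```

```text
t4.47 pos [0.3555 0.352  0.1449] x [ 1.     0.007 -0.001] y [-0.001 -0.001 -1.   ] z [-0.007  1.    -0.001] w 0.0594 F [0.6 0.1 1. ] q [ 0.557  0.475  1.815  0.     0.853 -1.021]
wrist [551  99  58   8 170] [573.7 103. ] [0.2785 0.5621 0.022 ]
wrist [308 135  17  36 566] [315.9 152.6] [0.3218 0.3458 0.022 ]
wrist [ 300  178   37   38 1094] [318.3 196.7] [0.3618 0.3481 0.022 ]
scene [400 257  16  13  95] [406.8 263.4] [0.3556 0.3541 0.022 ]
```

View pics/w3.png

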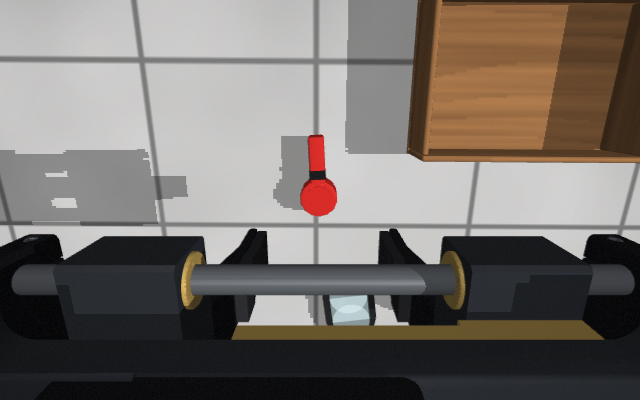

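The barrel centre is at (318,197), which is world (0.362, 0.348). It's unmoved and almost directly below the gripper.

play_rows(series=[[1,0.06,0,-0.03,0,0,0],[1,0,0,0,0,0,0],[1,0,0,0,0,0,0],[1,0,0,0,0,0,0],[1,0,0.29,0,0,0,0],[1,0,0.29,0,0,0,0],[1,0,0.29,0,0,0,0],[1,0,0.29,0,0,0,0],[1,0,0,0,0,0,0],[0,0,0,0,0,0,0],[0,0,0,0,0,0,0],[0,0,0,0,0,0,0]])

```text
time: 5.57
position: [0.3666, 0.3479, 0.0304]
tool_rot: [-0.706, -0.001, -0.001, 0.708]
ft_force: [-0.6, -0.0, 0.2]
grip_width: 0.074
```

play_rows(series=[[0,0,0,0,0,0,0],[0,0,0,0,0,0,0],[0,0,0,0,0,0,0],[0,0,0,0,0,0,0],[0,0,0,0,0,0,0],[0,0,0,0,0,0,0],[0,0,0,0,0,0,0],[0,0,0,0,0,0,0],[0,0,0,0,0,0,0]])

```text
time: 6.32
position: [0.3652, 0.3472, 0.0287]
tool_rot: [0.707, -0.0, 0.0, -0.707]
ft_force: [0.8, 1.2, 0.6]
grip_width: 0.0148
```

play_rows(series=[[0,0,0,0,0,0,0],[0,0,0,0,0,0,0],[0,0,0,0,0,0,0]])

```text
time: 6.57
position: [0.3652, 0.3473, 0.0287]
tool_rot: [0.707, -0.0, 0.0, -0.707]
ft_force: [-0.0, -0.4, -0.1]
grip_width: 0.0013
```

```bash
python3 - <<'E'
from h import *
o,m=st(); P=snap("wrist","w4");snap("scene","s4",(350,220,480,300),5)
E
```

```text
t6.57 pos [0.3652 0.3473 0.0287] x [ 1. -0. -0.] y [-0. -0. -1.] z [ 0.  1. -0.] w 0.0013 F [-0.  -0.4 -0.1] q [ 0.538  0.69   1.876  0.     0.575 -1.032]
```

View pics/w4.png

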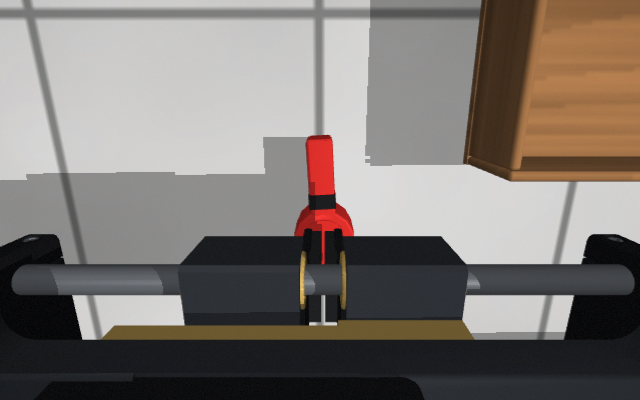

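View pics/s4.png

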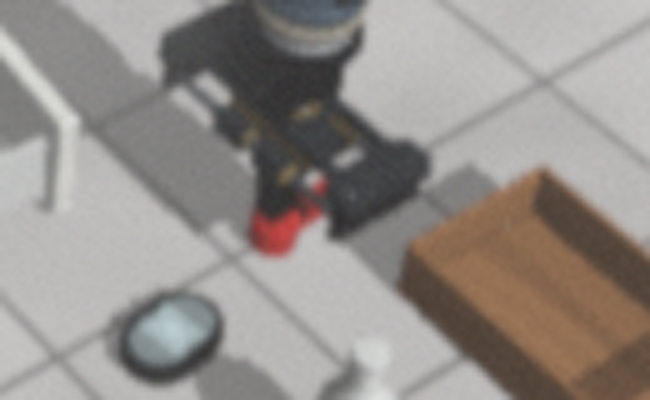

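```bash
python3 - <<'E'
from h import *
for p in [(322,195),(325,206),(296,235),(354,235),(319,136)]: print(p,np.round(ray("wrist",*p,.024),4))
for p in [[.3652,.3473,.0037],[.3652-.0095,.3473,.0037],[.3618,.348,.024]]: print(np.round(proj("wrist",p),1))
im=cv2.imread("pics/w4_full.png"); cv2.imwrite("pics/c.png",cv2.resize(im[120:340,220:430],None,fx=3,fy=3,interpolation=cv2.INTER_CUBIC)[:600])
E
```

```text
(322, 195) [0.3377 0.3469 0.024 ]
(325, 206) [0.3438 0.3485 0.024 ]
(296, 235) [0.3606 0.3325 0.024 ]
(354, 235) [0.3606 0.3646 0.024 ]
(319, 136) [0.3066 0.3454 0.024 ]
[322.7 229.5]
[322.7 214.8]
[324.  237.1]
```

View pics/c.png

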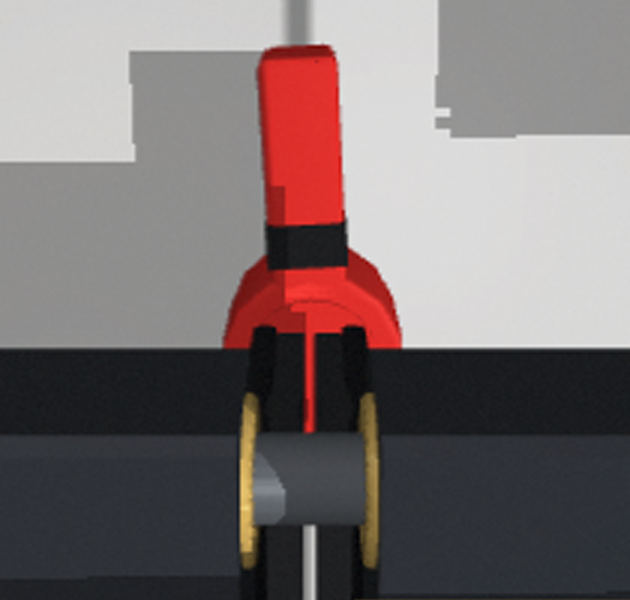

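```bash
python3 - <<'E'
from h import *
print(robot.nose_length, [a for a in dir(robot) if a[0]!='_'])
E
```

```text
0.025 ['Unreachable', 'get_obs', 'nose_length']
```

```bash
python3 - <<'E'
from h import *
for z in (.0037,.024,.03): print(proj("scene",[.3652,.3473,z]))
im=cv2.imread("pics/s4_full.png"); cv2.imwrite("pics/c2.png",cv2.resize(im[235:285,380:440],None,fx=11,fy=11,interpolation=cv2.INTER_NEAREST))
E
```

```text
[402.78439272 266.86337235]
[403.43951317 262.97235919]
[403.63511646 261.81059577]
```

View pics/c2.png

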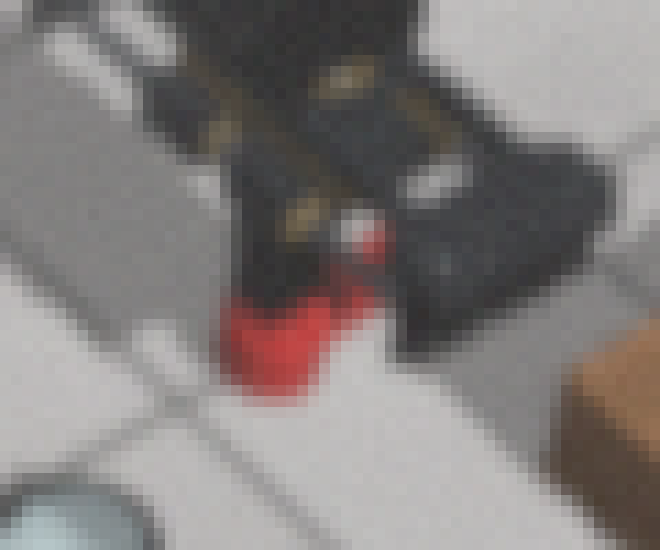

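```bash
python3 - <<'E'
from h import *
o,m=st()
for a in (-.0095,0):
  for y in (-.01,0,.01,.025): print(a,y,np.round(proj("wrist",o["position"]+m@np.array([a,y,0])),1))
c=-cam("wrist")[1].T@cam("wrist")[2]; print("cam in tool",m.T@(c-o["position"]))
E
```

```text
t6.67 pos [0.3653 0.3473 0.0287] x [ 1. -0. -0.] y [-0. -0. -1.] z [ 0.  1. -0.] w 0.0002 F [ 0.6 -0.7 -0. ] q [ 0.538  0.69   1.876  0.     0.575 -1.032]
-0.0095 -0.01 [322.7 237.3]
-0.0095 0 [322.7 230. ]
-0.0095 0.01 [322.7 223.5]
-0.0095 0.025 [322.7 214.9]
0 -0.01 [322.7 254.5]
0 0 [322.7 246.4]
0 0.01 [322.7 239.2]
0 0.025 [322.7 229.6]
cam in tool [-0.07418116 -0.16520737 -0.00018248]
```

```bash
python3 - <<'E'
from h import *
print(cam("wrist")[0])
im=cv2.imread("pics/w1_full.png"); cv2.imwrite("pics/c3.png",cv2.resize(im[190:350,190:460],None,fx=2.9,fy=2.9,interpolation=cv2.INTER_CUBIC))
E
```

```text
[[330.38951661   0.         322.64363127]
 [  0.         330.38951661 196.45641715]
 [  0.           0.           1.        ]]
```

View pics/c3.png

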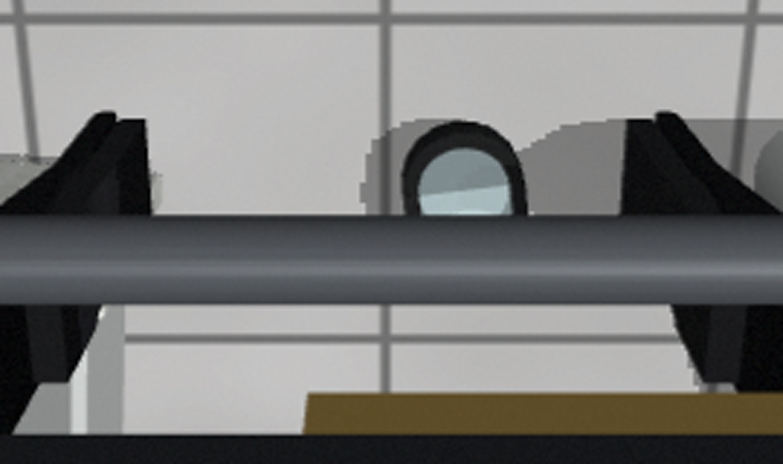

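All the evidence (the wrist view, the scene view and the empty close) says the fingertips are still above the 24 mm barrel, so they must end short of where I assumed. I'll open, then lower in small steps and watch the force.

play_rows(series=[[1,0,-0.2,0,0,0,0],[1,0,0,0,0,0,0],[1,0,0,0,0,0,0],[1,0,0,0,0,0,0],[1,0,0,0,0,0,0],[1,0,0,0,0,0,0],[1,0,0,0,0,0,0],[1,0,0,0,0,0,0],[1,0,0,0,0,0,0],[1,0,0,0,0,0,0],[1,0,0.2,0,0,0,0],[1,0,0.02,0,0,0,0]])

```text
time: 7.67
position: [0.3645, 0.3468, 0.0253]
tool_rot: [0.708, -0.001, -0.001, -0.707]
ft_force: [0.2, -0.1, -0.5]
grip_width: 0.0723
```

play_rows(series=[[1,0,0.03,0,0,0,0],[1,0,0.03,0,0,0,0]])

```text
time: 7.83
position: [0.3652, 0.3473, 0.0207]
tool_rot: [0.707, -0.0, -0.0, -0.707]
ft_force: [-0.3, 0.2, 0.3]
grip_width: 0.0837
```

play_rows(series=[[1,0,0.03,0,0,0,0],[1,0,0.03,0,0,0,0],[1,0,0,0,0,0,0]])

```text
time: 8.08
position: [0.3652, 0.3473, 0.0145]
tool_rot: [0.707, -0.0, -0.0, -0.707]
ft_force: [-0.6, -0.3, -0.0]
grip_width: 0.0871
```

```bash
python3 - <<'E'
from h import *
o,m=st(); P=snap("wrist","w5")
E
```

```text
t8.08 pos [0.3652 0.3473 0.0145] x [ 1. -0. -0.] y [-0. -0. -1.] z [ 0.  1. -0.] w 0.0871 F [-0.6 -0.3 -0. ] q [ 0.538  0.718  1.88   0.     0.544 -1.032]
```

View pics/w5.png

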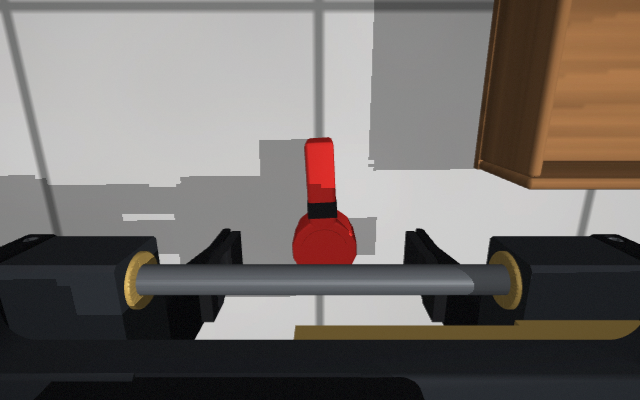

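```bash
python3 - <<'E'
from h import *
o,m=st(); K,Rm,t=cam("wrist")
d=.1737
p=Rm.T@(np.linalg.inv(K)@np.array([322.6,230.7,1])*d-t); print("tip corner world",p,"tool",m.T@(p-o["position"]), "axis",m.T@Rm[2])
E
```

```text
t8.13 pos [0.3652 0.3473 0.0147] x [ 1. -0. -0.] y [-0. -0. -1.] z [ 0.  1. -0.] w 0.0866 F [-0.5 -0.5  0.3] q [ 0.538  0.718  1.88  -0.     0.544 -1.032]
tip corner world [0.35504022 0.34719612 0.01743522] tool [-1.01811436e-02 -2.74110739e-03 -6.40698817e-05] axis [2.68580093e-01 9.63257068e-01 7.44696992e-04]
```

The measured fingertip plane is at about tool y = -0.003, so the tips sit at the reported TCP and not 25 mm beyond it. I'll work with that offset and keep lowering carefully.

play_rows(series=[[1,0,0.04,0,0,0,0],[1,0,0.03,0,0,0,0],[1,0,0,0,0,0,0],[1,0,0,0,0,0,0]])

```text
time: 8.47
position: [0.3651, 0.3472, 0.0075]
tool_rot: [0.707, -0.0, -0.0, -0.707]
ft_force: [0.0, 0.4, -0.8]
grip_width: 0.0873
```

play_rows(series=[[0,0,0,0,0,0,0],[0,0,0,0,0,0,0],[0,0,0,0,0,0,0],[0,0,0,0,0,0,0],[0,0,0,0,0,0,0],[0,0,0,0,0,0,0],[0,0,0,0,0,0,0],[0,0,0,0,0,0,0],[0,0,0,0,0,0,0],[0,0,0,0,0,0,0],[0,0,0,0,0,0,0],[0,0,0,0,0,0,0]])

```text
time: 9.47
position: [0.3653, 0.3473, 0.0078]
tool_rot: [-0.707, 0.0, -0.0, 0.707]
ft_force: [-0.1, 0.3, 0.9]
grip_width: 0.0333
```

play_rows(series=[[0,0,-0.325,0,0,0,0],[0,0,-0.325,0,0,0,0],[0,0,-0.325,0,0,0,0],[0,0,-0.325,0,0,0,0],[0,0.236,0,-0.29,0,0,0],[0,0.236,0,-0.29,0,0,0],[0,0.236,0,-0.29,0,0,0],[0,0.236,0,-0.29,0,0,0],[0,0.236,0,-0.29,0,0,0],[0,0.236,0,-0.29,0,0,0],[0,0.236,0,-0.29,0,0,0],[0,0.236,0,-0.29,0,0,0]])

```text
time: 10.47
position: [0.5545, 0.1136, 0.1376]
tool_rot: [-0.707, 0.0, 0.0, 0.707]
ft_force: [-0.3, 0.8, 0.5]
grip_width: 0.0332
```

play_rows(series=[[0,0,0,0,0,0,0],[0,0,0,0,0,0,0],[0,0,0,0,0,0,0]])

```text
time: 10.72
position: [0.553, 0.1152, 0.1373]
tool_rot: [-0.707, 0.001, 0.0, 0.707]
ft_force: [-0.2, -0.9, -0.7]
grip_width: 0.0333
```

```bash
python3 - <<'E'
from h import *
o,m=st(); P=snap("wrist","w6")
E
```

```text
t10.72 pos [0.553  0.1152 0.1373] x [ 1.    -0.001 -0.002] y [-0.002  0.    -1.   ] z [0.001 1.    0.   ] w 0.0333 F [-0.2 -0.9 -0.7] q [ 0.007  0.558  1.662  0.     0.924 -1.563]
```

View pics/w6.png

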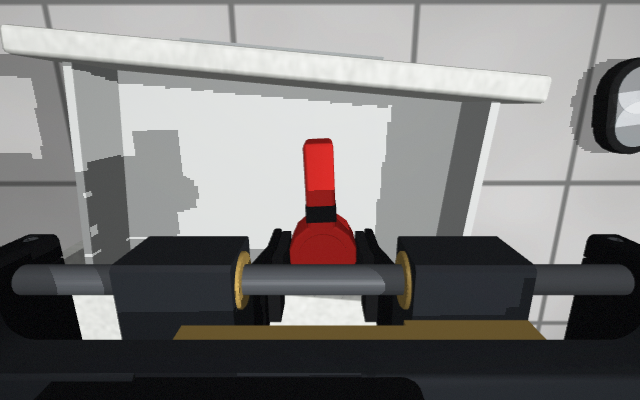

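The whistle is held over the drawer, with its barrel at (323,240). I'll lower and release it.

play_rows(series=[[0,0,0.3,0,0,0,0],[0,0,0.3,0,0,0,0],[0,0,0.3,0,0,0,0],[0,0,0,0,0,0,0],[0.6,0,0,0,0,0,0],[0.6,0,0,0,0,0,0],[0.6,0,0,0,0,0,0],[0.6,0,0,0,0,0,0],[1,0,-0.3,0,0,0,0],[1,0,-0.3,0,0,0,0],[1,0,-0.3,0,0,0,0],[1,0,-0.3,0,0,0,0]])

```text
time: 11.77
position: [0.5542, 0.1153, 0.1705]
tool_rot: [-0.707, -0.001, -0.001, 0.707]
ft_force: [1.1, 0.1, -0.0]
grip_width: 0.0709
```

```bash
python3 - <<'E'
from h import *
o,m=st(); P=snap("wrist","w7")
P=cam("scene");im=eyes.camera("scene")[:,:,::-1];cv2.imwrite("pics/s7.png",im)
im=cv2.imread("pics/t2_full.png");g=cv2.cvtColor(im,cv2.COLOR_BGR2GRAY)
E
```

```text
t11.77 pos [0.5542 0.1153 0.1705] x [ 1.    -0.     0.002] y [ 0.002  0.    -1.   ] z [0. 1. 0.] w 0.0709 F [ 1.1  0.1 -0. ] q [ 0.008  0.511  1.634  0.     0.995 -1.563]
```

View pics/w7.png

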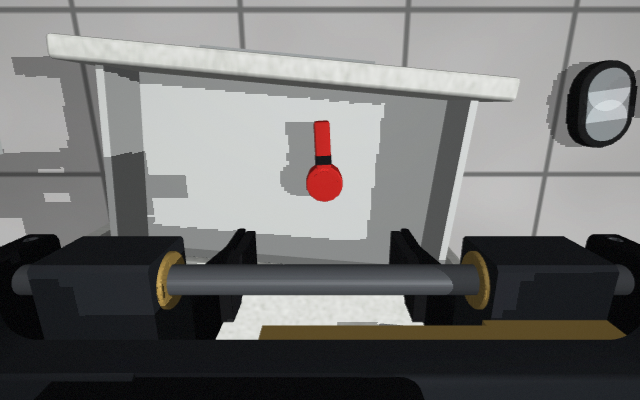

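View pics/s7.png

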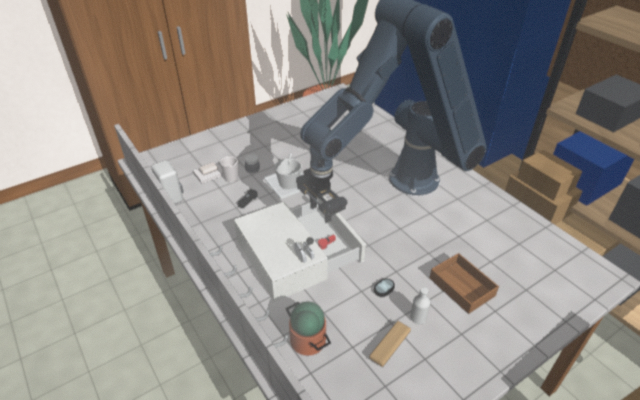

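The whistle now lies in the drawer at (325,165) in the wrist view. The lens is next, at (603,105).

```bash
python3 - <<'E'
from h import *
print(ray("wrist",603,103,.012),ray("wrist",325,181,.044))
im=cv2.imread("pics/w7_full.png"); cv2.imwrite("pics/c4.png",cv2.resize(im[40:160,530:640],None,fx=4,fy=4))
E
```

```text
[0.48491638 0.3823196  0.012     ] [0.55360076 0.11764174 0.044     ]
```

View pics/c4.png

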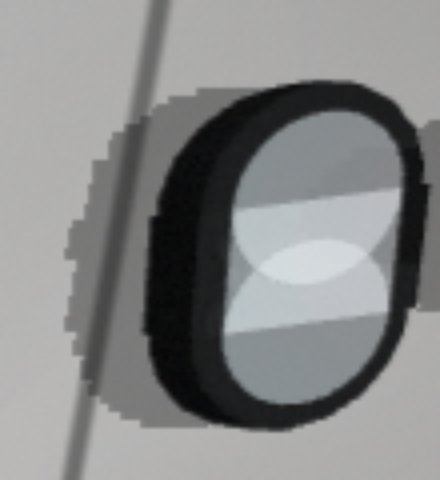

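play_rows(series=[[1,-0.089,0,0.331,0,0,0],[1,-0.089,0,0.331,0,0,0],[1,-0.089,0,0.331,0,0,0],[1,-0.089,0,0.331,0,0,0],[1,-0.089,0,0.331,0,0,0],[1,-0.089,0,0.331,0,0,0],[1,-0.089,0,0.331,0,0,0],[1,-0.089,0,0.331,0,0,0],[1,0,0,0,0,0,0],[1,0,0,0,0,0,0]])

```text
time: 12.7
position: [0.4819, 0.3815, 0.1679]
tool_rot: [0.707, 0.001, -0.001, -0.707]
ft_force: [0.4, -0.2, -1.5]
grip_width: 0.0869
```

```bash
python3 - <<'E'
from h import *
o,m=st(); P=snap("wrist","w8");print(ray("wrist",320,200,.014,P))
E
```

```text
t12.70 pos [0.4819 0.3815 0.1679] x [1.    0.004 0.001] y [ 0.001 -0.    -1.   ] z [-0.004  1.    -0.   ] w 0.0869 F [ 0.4 -0.2 -1.5] q [ 0.488  0.574  1.51  -0.     1.057 -1.086]
[0.50043915 0.37900935 0.014     ]
```

View pics/w8.png

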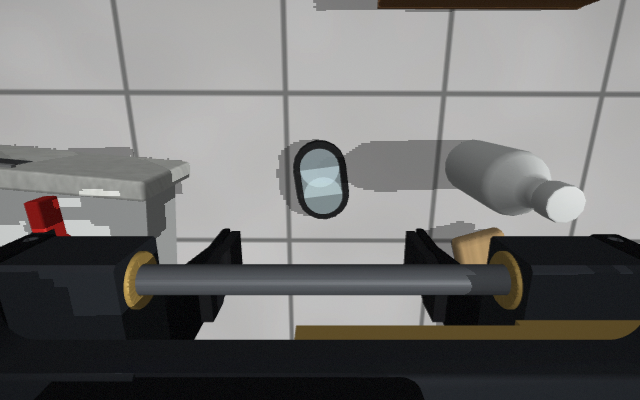

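```bash
python3 - <<'E'
from h import *
print(ray("wrist",321,179,.014), ray("wrist",316,146,.014),ray("wrist",326,213,.014))
E
```

```text
[0.47919999 0.37850338 0.014     ] [0.44674974 0.37366234 0.014     ] [0.5145519  0.38362322 0.014     ]
```

play_rows(series=[[1,0,0,-0.025,0,-0.035,0],[1,0,0.323,0,0,0,0],[1,0,0.323,0,0,0,0],[1,0,0.323,0,0,0,0],[1,0,0.323,0,0,0,0],[1,0,0.323,0,0,0,0],[1,0,0,0,0,0,0],[0,0,0,0,0,0,0],[0,0,0,0,0,0,0],[0,0,0,0,0,0,0],[0,0,0,0,0,0,0],[0,0,0,0,0,0,0]])

```text
time: 13.75
position: [0.4841, 0.3782, 0.0084]
tool_rot: [-0.706, -0.04, 0.038, 0.707]
ft_force: [-0.6, -1.4, -0.3]
grip_width: 0.0614
```

play_rows(series=[[0,0,0,0,0,0,0],[0,0,0,0,0,0,0],[0,0,0,0,0,0,0],[0,0,0,0,0,0,0],[0,0,0,0,0,0,0]])

```text
time: 14.17
position: [0.4836, 0.3782, 0.0076]
tool_rot: [-0.706, -0.04, 0.038, 0.706]
ft_force: [-1.0, -0.1, 7.0]
grip_width: 0.0515
```

play_rows(series=[[0,0,-0.35,0,0,0,0],[0,0,-0.35,0,0,0,0],[0,0,-0.35,0,0,0.032,0],[0,0,-0.35,0,0,0.032,0],[0,0.098,0,-0.37,0,0,0],[0,0.098,0,-0.37,0,0,0],[0,0.098,0,-0.37,0,0,0],[0,0.098,0,-0.37,0,0,0],[0,0.098,0,-0.37,0,0,0],[0,0.098,0,-0.37,0,0,0],[0,0.098,0,-0.37,0,0,0],[0,0.098,0,-0.37,0,0,0]])

```text
time: 15.17
position: [0.5335, 0.074, 0.1462]
tool_rot: [0.706, -0.032, 0.032, -0.706]
ft_force: [0.6, 0.4, -1.2]
grip_width: 0.0514
```

play_rows(series=[[0,0,0,-0.35,0,0,0],[0,0,0,0,0,0,0],[0,0,0,0,0,0,0]])

```text
time: 15.42
position: [0.5304, 0.039, 0.1461]
tool_rot: [-0.706, 0.034, -0.033, 0.706]
ft_force: [-0.2, 0.7, -0.9]
grip_width: 0.0514
```

```bash
python3 - <<'E'
from h import *
o,m=st(); P=snap("wrist","w9")
E
```

```text
t15.42 pos [0.5304 0.039  0.1461] x [ 0.995 -0.095 -0.001] y [-0.001  0.    -1.   ] z [0.095 0.995 0.   ] w 0.0514 F [-0.2  0.7 -0.9] q [-0.137  0.508  1.738  0.     0.897 -1.612]
```

View pics/w9.png

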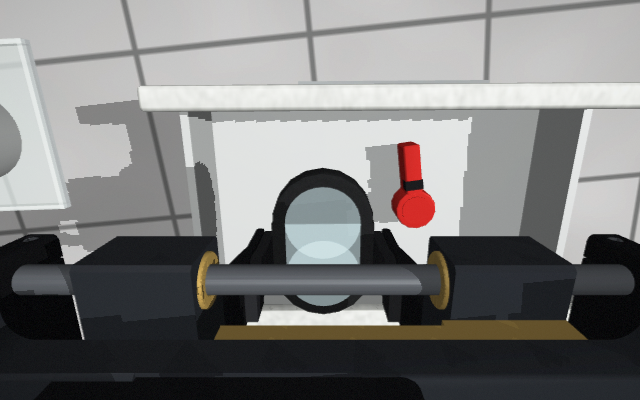

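play_rows(series=[[0,0,0.35,0,0,0,0],[0,0,0.35,0,0,0,0],[0,0,0.35,0,0,0,0],[0,0,0,0,0,0,0],[0,0,0,0,0,0,0],[0.72,0,0,0,0,0,0],[0.72,0,0,0,0,0,0],[0.72,0,0,0,0,0,0],[1,0,-0.35,0,0,0,0],[1,0,-0.35,0,0,0,0],[1,0,-0.35,0,0,0,0],[1,0,-0.35,0,0,0,0]])

```text
time: 16.47
position: [0.5309, 0.0408, 0.1847]
tool_rot: [0.706, -0.031, 0.033, -0.706]
ft_force: [1.5, 0.2, -0.2]
grip_width: 0.081
```

```bash
python3 - <<'E'
from h import *
o,m=st(); P=snap("wrist","w10"); snap("scene","s10",(180,120,420,310),3)
E
```

```text
t16.47 pos [0.5309 0.0408 0.1847] x [ 0.996 -0.091  0.003] y [ 0.003 -0.    -1.   ] z [ 0.091  0.996 -0.   ] w 0.0810 F [ 1.5  0.2 -0.2] q [-0.133  0.45   1.704  0.     0.985 -1.613]
```

View pics/w10.png

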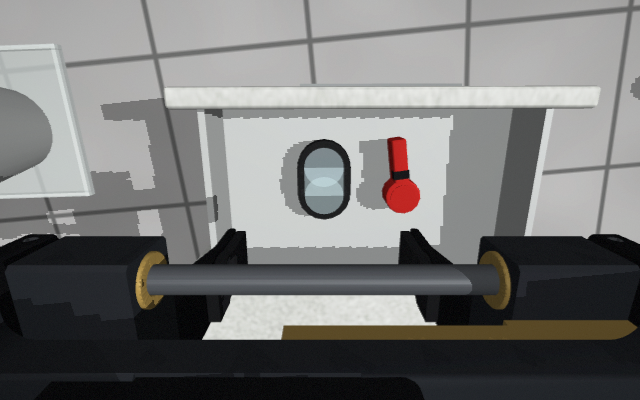

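View pics/s10.png

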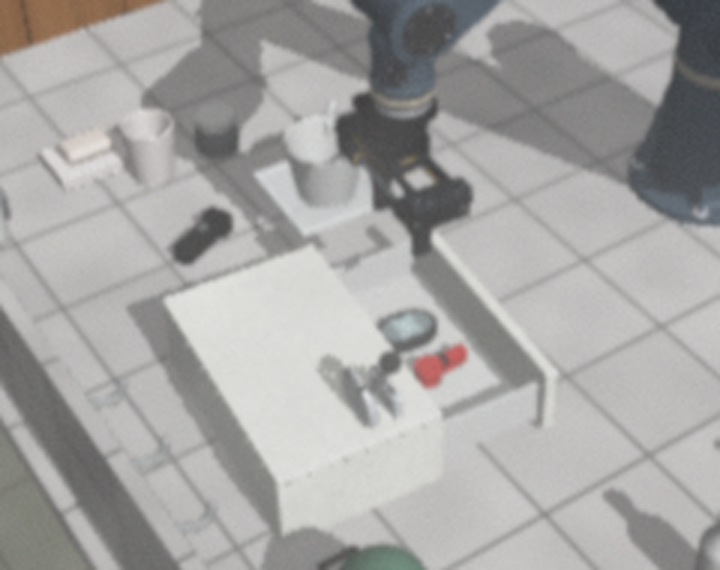

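Both pieces lie flat in the drawer. The torch is next.

play_rows(series=[[1,0.183,0,-0.375,0,0,0],[1,0.183,0,-0.375,0,0,0],[1,0.183,0,-0.375,0,0,0],[1,0.183,0,-0.375,0,0,0],[1,0.183,0,-0.375,0,0,0],[1,0.183,0,-0.375,0,0,0],[1,0.183,0,-0.375,0,0,0],[1,0.183,0,-0.375,0,0,0]])

```text
time: 17.23
position: [0.6493, -0.2728, 0.1825]
tool_rot: [0.707, -0.032, 0.033, -0.706]
ft_force: [0.9, 0.1, 0.4]
grip_width: 0.0867
```

play_rows(series=[[1,0,0,0,0,-0.031,0],[1,0,0,0,0,-0.031,0],[1,0,0,0,0,-0.031,0],[1,0,0,0,0,-0.031,0],[1,0,0,0,0,-0.031,0],[1,0,0,0,0,0,0]])

```text
time: 17.73
position: [0.6489, -0.2709, 0.1822]
tool_rot: [0.694, 0.14, -0.139, -0.693]
ft_force: [-0.8, 0.0, -0.3]
grip_width: 0.087
```

```bash
python3 - <<'E'
from h import *
o,m=st(); P=snap("wrist","w11")
E
```

```text
t17.73 pos [ 0.6489 -0.2709  0.1822] x [0.922 0.387 0.001] y [ 0.001 -0.001 -1.   ] z [-0.387  0.922 -0.001] w 0.0870 F [-0.8  0.  -0.3] q [-0.554  0.673  1.254  0.     1.214 -2.522]
```

View pics/w11.png

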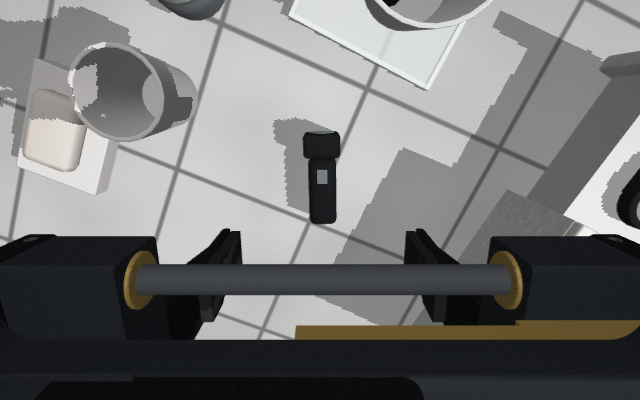

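```bash
python3 - <<'E'
from h import *
o,m=st()
for p,z in [((322,134),.03),((323,222),.02),((322,178),.028)]:
    w=ray("wrist",*p,z); print(w, m.T@(w-o["position"]))
E
```

```text
t17.78 pos [ 0.6489 -0.2708  0.1822] x [0.924 0.383 0.001] y [ 0.001 -0.001 -1.   ] z [-0.383  0.924 -0.001] w 0.0867 F [-0.3  0.5 -0.1] q [-0.554  0.673  1.254  0.     1.214 -2.518]
[ 0.60570251 -0.28920835  0.03      ] [-0.04707345  0.15211976 -0.00031719]
[ 0.69037581 -0.25291636  0.02      ] [0.04503714 0.16217916 0.00074252]
[ 0.64546206 -0.27269625  0.028     ] [-0.00402281  0.15414792 -0.00031066]
```

play_rows(series=[[1,0.05,0,0,0,0,0],[1,0,0.35,0,0,0,0],[1,0,0.35,0,0,0,0],[1,0,0.35,0,0,0,0],[1,0,0.35,0,0,0,0],[1,0,0.33,0,0,0,0],[0,0,0,0,0,0,0],[0,0,0,0,0,0,0],[0,0,0,0,0,0,0],[0,0,0,0,0,0,0],[0,0,0,0,0,0,0],[0,0,0,0,0,0,0]], grip_force=30)

```text
time: 18.78
position: [0.6551, -0.2697, 0.0109]
tool_rot: [0.694, 0.14, -0.138, -0.692]
ft_force: [-0.6, 0.2, 1.0]
grip_width: 0.055
```

play_rows(series=[[0,0,0,0,0,0,0],[0,0,0,0,0,0,0],[0,0,0,0,0,0,0],[0,0,0,0,0,0,0],[0,0,0,0,0,0,0],[0,0,0,0,0,0,0],[0,0,0,0,0,0,0]])

```text
time: 19.37
position: [0.6537, -0.269, 0.0085]
tool_rot: [0.693, 0.139, -0.139, -0.693]
ft_force: [0.2, 0.4, 1.1]
grip_width: 0.0276
```

play_rows(series=[[0,0,-0.35,0,0,0,0],[0,0,-0.35,0,0,0,0],[0,0,-0.35,0,0,0.0307,0],[0,0,-0.35,0,0,0.0307,0],[0,0,-0.1,0,0,0.0307,0],[0,0,0,0,0,0.0307,0],[0,0,0,0,0,0.0307,0],[0,0,0,0,0,0,0]])

```text
time: 20.03
position: [0.6534, -0.2686, 0.1582]
tool_rot: [-0.706, 0.031, -0.031, 0.707]
ft_force: [-0.5, 0.2, -0.9]
grip_width: 0.0276
```

play_rows(series=[[0,-0.115,0,0.36,0,0,0],[0,-0.115,0,0.36,0,0,0],[0,-0.115,0,0.36,0,0,0],[0,-0.115,0,0.36,0,0,0],[0,-0.115,0,0.36,0,0,0],[0,-0.115,0,0.36,0,0,0],[0,-0.115,0,0.36,0,0,0],[0,-0.115,0,0.36,0,0,0],[0,-0.115,0,0.36,0,0,0],[0,-0.115,0,0.36,0,0,0],[0,-0.115,0,0.36,0,0,0],[0,-0.115,0,0.36,0,0,0]])

```text
time: 21.03
position: [0.5525, 0.1751, 0.1577]
tool_rot: [0.707, -0.03, 0.029, -0.706]
ft_force: [0.7, 0.4, -0.5]
grip_width: 0.0277
```

play_rows(series=[[0,0,0,0,0,0,0],[0,0,0,0,0,0,0]])

```text
time: 21.2
position: [0.5524, 0.1755, 0.1577]
tool_rot: [0.707, -0.029, 0.028, -0.706]
ft_force: [1.1, -0.6, -0.7]
grip_width: 0.0279
```

```bash
python3 - <<'E'
from h import *
o,m=st(); P=snap("wrist","w12")
E
```

```text
t21.20 pos [0.5524 0.1755 0.1577] x [ 0.997 -0.08  -0.001] y [-0.001 -0.    -1.   ] z [ 0.08   0.997 -0.   ] w 0.0279 F [ 1.1 -0.6 -0.7] q [ 0.115  0.545  1.608 -0.     0.989 -1.376]
```

View pics/w12.png

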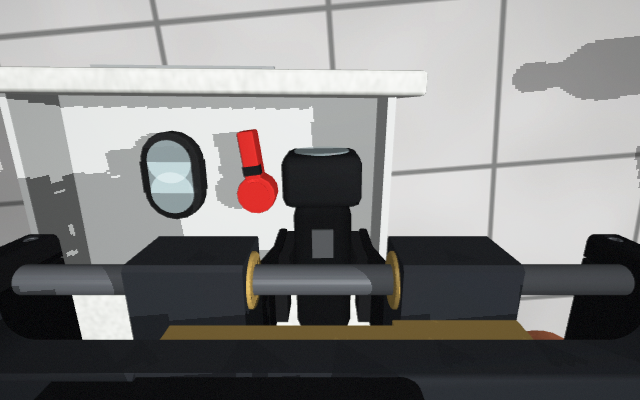

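play_rows(series=[[0,0,0.35,0,0,0,0],[0,0,0.35,0,0,0,0],[0,0,0.35,0,0,0,0],[0,0,0.1,0,0,0,0],[0,0,0,0,0,0,0],[0.5,0,0,0,0,0,0],[0.5,0,0,0,0,0,0],[0.5,0,0,0,0,0,0],[0.5,0,0,0,0,0,0],[0.5,0,-0.35,0,0,0,0],[0.5,0,-0.35,0,0,0,0],[0.5,0,-0.35,0,0,0,0]])

```text
time: 22.25
position: [0.5533, 0.1734, 0.15]
tool_rot: [0.706, -0.031, 0.03, -0.706]
ft_force: [0.8, 0.5, -0.7]
grip_width: 0.0436
```

play_rows(series=[[0.5,0,-0.35,0,0,0,0],[0.5,0,-0.35,0,0,0,0],[0.5,0,0,0,0,0,0]])

```text
time: 22.5
position: [0.5584, 0.1743, 0.2273]
tool_rot: [-0.705, 0.024, -0.036, 0.707]
ft_force: [0.2, -0.9, 0.6]
grip_width: 0.0433
```

```bash
python3 - <<'E'
from h import *
o,m=st(); P=snap("wrist","w13");snap("scene","s13",(180,120,420,310),3)
E
```

```text
t22.50 pos [0.5584 0.1743 0.2273] x [ 0.996 -0.086  0.017] y [ 0.017  0.002 -1.   ] z [0.086 0.996 0.003] w 0.0433 F [ 0.2 -0.9  0.6] q [ 0.112  0.458  1.54  -0.     1.126 -1.373]
```

View pics/w13.png

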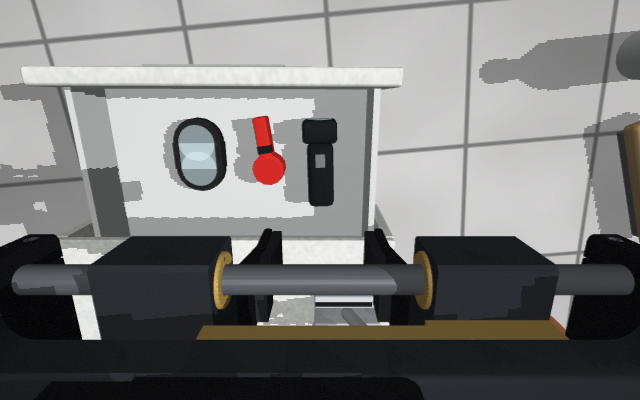

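View pics/s13.png

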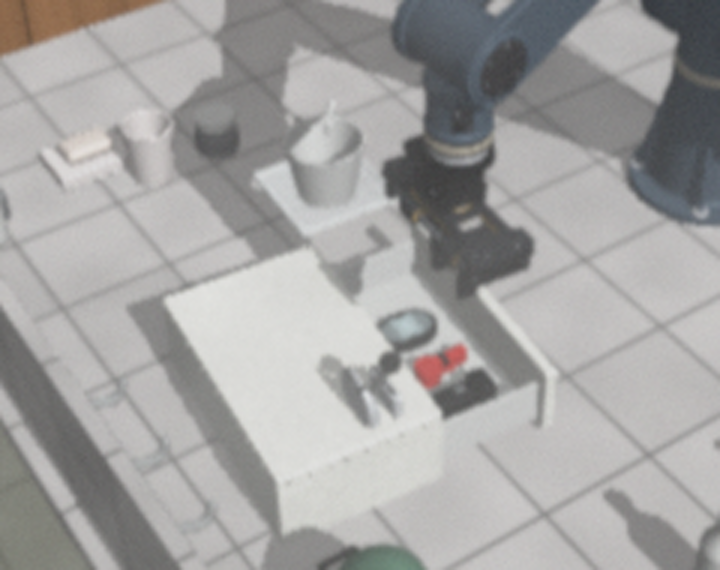

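All three pieces are in. Next I'll go over the beaker and measure its handle.

play_rows(series=[[1,-0.043,-0.05,-0.375,0,0,0],[1,-0.043,-0.05,-0.375,0,0,0],[1,-0.043,-0.05,-0.375,0,0,0],[1,-0.043,-0.05,-0.375,0,0,0],[1,-0.043,-0.05,-0.375,0,0,0],[1,-0.043,-0.05,-0.375,0,0,0],[1,-0.043,-0.05,-0.375,0,0,0],[1,-0.043,-0.05,-0.375,0,0,0],[1,-0.043,-0.05,-0.375,0,0,0],[1,-0.043,-0.05,-0.375,0,0,0],[1,-0.043,-0.05,-0.375,0,0,0],[1,0,0,-0.375,0,0,0]])

```text
time: 23.6
position: [0.4658, -0.2719, 0.2728]
tool_rot: [-0.706, 0.031, -0.03, 0.707]
ft_force: [1.3, 0.3, 0.2]
grip_width: 0.0871
```

```bash
python3 - <<'E'
from h import *
o,m=st(); P=snap("wrist","w14")
E
```

```text
t23.60 pos [ 0.4658 -0.2719  0.2728] x [ 0.996 -0.087 -0.002] y [-0.002  0.001 -1.   ] z [0.087 0.996 0.001] w 0.0871 F [1.3 0.3 0.2] q [-0.736  0.351  1.581 -0.     1.212 -2.219]
```

View pics/w14.png

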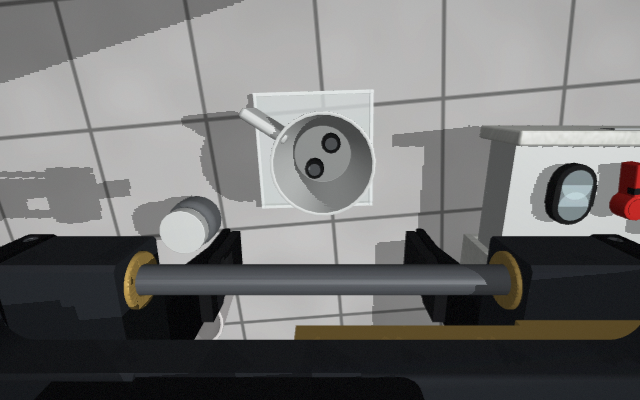

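Two plugs are visible, at (331,143) and (314,168). The rim centre is near (323,163), and the handle tab runs from (283,137) to (244,113).

```bash
python3 - <<'E'
from h import *
im=cv2.imread("pics/w14_full.png"); cv2.imwrite("pics/c5.png",cv2.resize(im[80:220,230:390],None,fx=4,fy=4,interpolation=cv2.INTER_CUBIC))
rc=ray("wrist",323,163,.095); print("rim",rc)
for p in [(240,112),(247,108),(243.5,110),(283,137)]:
    w=ray("wrist",*p,.087); d=w-rc; print(w,np.degrees(np.arctan2(d[1],d[0])),np.hypot(*d[:2]))
# kinematics fit
from scipy.optimize import least_squares
Q=np.array([[1.091,.528,1.434,1.181,-.179],[.536,.364,1.735,1.043,-1.035],[.538,.69,1.876,.575,-1.032],[.007,.558,1.662,.924,-1.563],[.488,.574,1.51,1.057,-1.086],[-.554,.673,1.254,1.214,-2.522],[-.137,.508,1.738,.897,-1.612],[-.736,.351,1.581,1.212,-2.219],[.112,.458,1.54,1.126,-1.373]])
Pp=np.array([[.1854,.5962,.2188],[.3645,.3454,.2195],[.3652,.3473,.0287],[.553,.1152,.1373],[.4819,.3815,.1679],[.6489,-.2709,.1822],[.5304,.039,.1461],[.4658,-.2719,.2728],[.5584,.1743,.2273]])
def fk(x,q):
    h,r0,d,L1,L2,e,L3=x; q1,q2,q3,q5,q6=q
    a=q2+q3; b=a+q5
    r=r0+L1*np.sin(q2)+L2*np.sin(a)+e*np.cos(a)+L3*np.sin(b)
    z=h+L1*np.cos(q2)+L2*np.cos(a)-e*np.sin(a)+L3*np.cos(b)
    return np.array([r*np.cos(q1)-d*np.sin(q1), r*np.sin(q1)+d*np.cos(q1), z])
f=lambda x: np.concatenate([(fk(x,q)-p) for q,p in zip(Q,Pp)]+[(x[[1,5]])*.05, [(x[0]-.35)*.01]])
s=least_squares(f,[.35,0,.11,.45,.45,0,.25]); print(np.round(s.x,4),np.abs(s.fun).max())
E
```

```text
rim [ 0.45159465 -0.27964899  0.095     ]
[ 0.39252247 -0.36027765  0.087     ] -126.22818132396779 0.09995250078794782
[ 0.38922609 -0.35247923  0.087     ] -130.57527179667804 0.09588576460524666
[ 0.39087157 -0.35637203  0.087     ] -128.3601441818722 0.09784536757889502
[ 0.42177443 -0.31920643  0.087     ] -127.0106753900168 0.04953823188231372
[ 2.801e-01 -1.000e-04  1.110e-01  5.878e-01  3.918e-01  1.138e-01
  3.141e-01] 0.005692215370989149
```

View pics/c5.png

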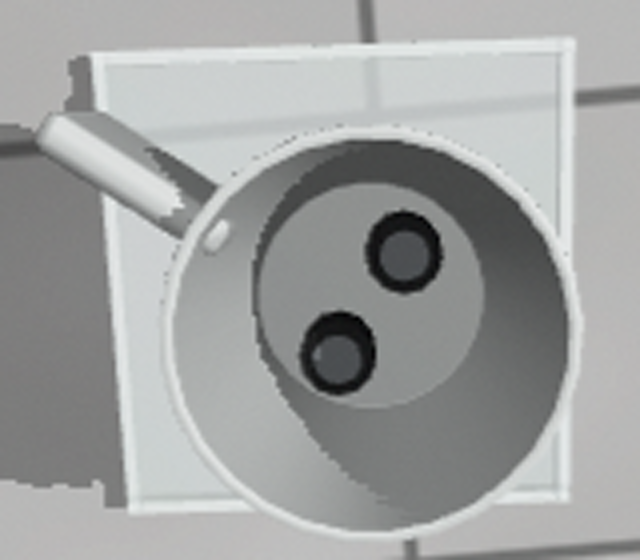

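play_rows(series=[[1,0,0,0,0,0.038,0],[1,0,0,0,0,0.038,0],[1,0,0,0,0,0.038,0],[1,0,0,0,0,0.038,0],[1,0,0,0,0,0.038,0],[1,0,0,0,0,0.038,0],[1,0,0,0,0,0.038,0],[1,0,0,0,0,0.038,0],[1,0,0,0,0,0.038,0],[1,0,0,0,0,0.038,0],[1,0,0,0,0,0.038,0],[1,0,0,0,0,0.038,0]])

```text
time: 24.65
position: [0.4666, -0.2697, 0.2716]
tool_rot: [0.511, -0.49, 0.487, -0.511]
ft_force: [0.5, -1.2, -0.7]
grip_width: 0.0871
```

play_rows(series=[[1,0,0,0,0,0.038,0],[1,0,0,0,0,0.038,0],[1,0,0,0,0,0.038,0],[1,0,0,0,0,0.038,0],[1,0,0,0,0,0.038,0],[1,0,0,0,0,0.038,0],[0.5,0.3,0,0,0,0,0],[0.5,0.3,0,0,0,0,0],[0.5,0.3,0,0,0,0,0],[0.5,0.3,0,0,0,0,0],[0.5,0.2,0,0,0,0,0],[0.5,0,0,0,0,0,0]])

```text
time: 25.65
position: [0.3787, -0.3832, 0.2718]
tool_rot: [-0.309, 0.637, -0.636, 0.308]
ft_force: [0.4, -0.3, 0.1]
grip_width: 0.0545
```

```bash
python3 - <<'E'
from h import *
o,m=st()
E
```

```text
t25.65 pos [ 0.3787 -0.3832  0.2718] x [-0.62  -0.785  0.001] y [-0.002  0.001 -1.   ] z [ 0.785 -0.62  -0.002] w 0.0545 F [ 0.4 -0.3  0.1] q [-0.998  0.352  1.583 -0.002  1.208 -0.329]
```

Now pitch 55° about tool z, in two stages, checking the joints as I go.

play_rows(series=[[0.5,0,0,0,0,0,0.038],[0.5,0,0,0,0,0,0.038],[0.5,0,0,0,0,0,0.038],[0.5,0,0,0,0,0,0]])

```text
time: 25.98
position: [0.3794, -0.3826, 0.2709]
tool_rot: [-0.189, 0.683, -0.57, 0.417]
ft_force: [0.6, 0.1, -0.0]
grip_width: 0.0441
```

```bash
python3 - <<'E'
from h import *
o,m=st()
E
```

```text
t25.98 pos [ 0.3794 -0.3826  0.2709] x [-0.581 -0.733 -0.354] y [ 0.217  0.28  -0.935] z [ 0.784 -0.621 -0.004] w 0.0441 F [ 0.6  0.1 -0. ] q [-1.181  0.408  1.553  0.318  1.377 -0.604]
```

play_rows(series=[[0.5,0,0,0,0,0,0.038],[0.5,0,0,0,0,0,0.038],[0.5,0,0,0,0,0,0.038],[0.5,0,0,0,0,0,0.038],[0.5,0,0,0,0,0,0.038],[0.5,0,0,0,0,0,0]])

```text
time: 26.48
position: [0.38, -0.3806, 0.269]
tool_rot: [0.02, 0.71, -0.42, 0.565]
ft_force: [0.3, -0.5, -0.4]
grip_width: 0.0437
```

```bash
python3 - <<'E'
from h import *
o,m=st()
B=np.array([.4525,-.277]);h=np.array([-.6198,-.7848])
G=np.r_[B+.062*h,.047]; t=m[:,1]
pre=G-.1*t
print("to pre (tool)",m.T@(pre-o["position"]),"to G",m.T@(G-o["position"]))
snap("wrist","w15")
E
```

```text
t26.48 pos [ 0.38   -0.3806  0.269 ] x [-0.361 -0.446 -0.819] y [ 0.502  0.647 -0.574] z [ 0.786 -0.618 -0.009] w 0.0437 F [ 0.3 -0.5 -0.4] q [-1.38   0.622  1.514  0.672  1.72  -0.862]
to pre (tool) [ 0.14492589  0.08004018 -0.00517297] to G [ 0.14492589  0.18004018 -0.00517297]
```

View pics/w15.png

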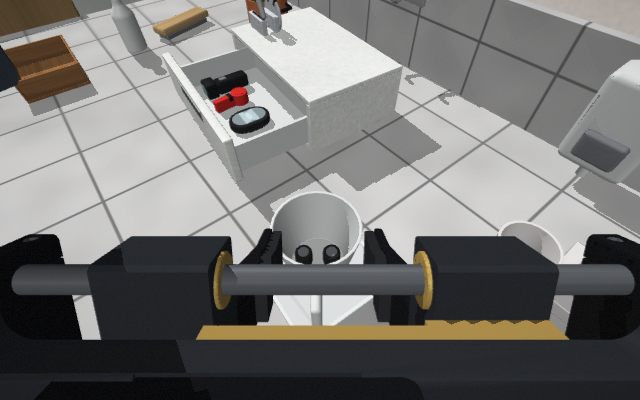

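play_rows(series=[[0.5,0.29,0.16,-0.01,0,0,0],[0.5,0.29,0.16,-0.01,0,0,0],[0.5,0.29,0.16,-0.01,0,0,0],[0.5,0.29,0.16,-0.01,0,0,0],[0.5,0.29,0.16,-0.01,0,0,0],[0.5,0,0,0,0,0,0]])

```text
time: 27.03
position: [0.3657, -0.3894, 0.1045]
tool_rot: [0.016, 0.71, -0.42, 0.565]
ft_force: [0.6, 0.9, 0.5]
grip_width: 0.0432
```

```bash
python3 - <<'E'
from h import *
o,m=st()
snap("wrist","w16");snap("scene","s16",(200,90,480,260),2.8)
E
```

```text
t27.03 pos [ 0.3657 -0.3894  0.1045] x [-0.36  -0.452 -0.816] y [ 0.498  0.647 -0.578] z [ 0.789 -0.614 -0.008] w 0.0432 F [0.6 0.9 0.5] q [-1.403  0.867  1.568  0.644  1.491 -1.063]
```

View pics/w16.png

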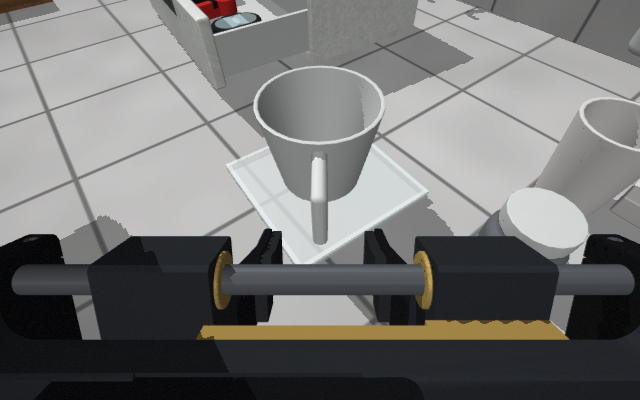

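View pics/s16.png

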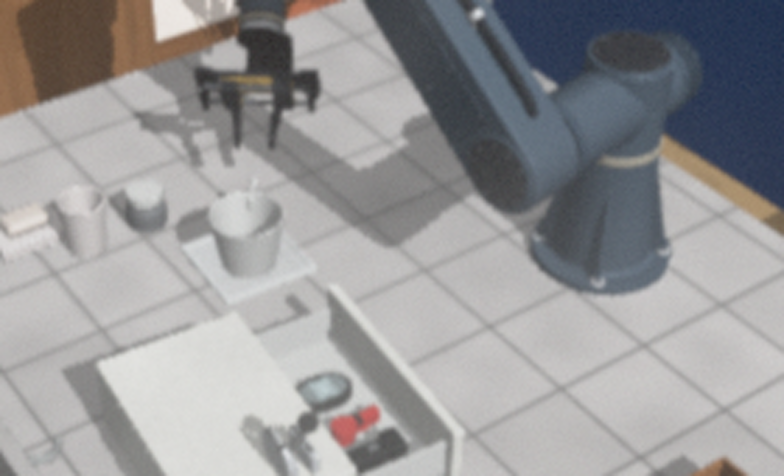

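The handle is at (318,195), centred between the fingers. I'll advance and grip.

play_rows(series=[[0.5,0,0.25,-0.01,0,0,0],[0.5,0,0.25,-0.01,0,0,0],[0.5,0,0.25,0,0,0,0],[0.5,0,0.22,0,0,0,0],[0.5,0,0,0,0,0,0]])

```text
time: 27.55
position: [0.4148, -0.325, 0.0544]
tool_rot: [0.016, 0.707, -0.42, 0.568]
ft_force: [-0.7, 0.5, 0.7]
grip_width: 0.0437
```

```bash
python3 - <<'E'
from h import *
o,m=st()
snap("wrist","w17")
E
```

```text
t27.55 pos [ 0.4148 -0.325   0.0544] x [-0.354 -0.455 -0.817] y [ 0.5    0.646 -0.577] z [ 0.79  -0.613 -0.001] w 0.0437 F [-0.7  0.5  0.7] q [-1.3    0.928  1.672  0.74   1.326 -1.129]
```

View pics/w17.png

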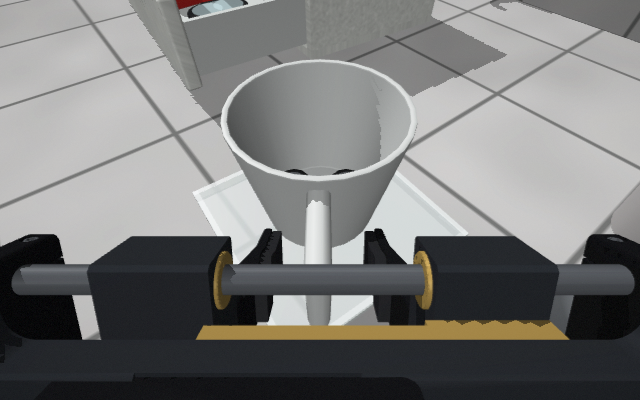

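play_rows(series=[[0.5,0.06,0.03,-0.01,0,0,0],[0.5,0,0,0,0,0,0],[0,0,0,0,0,0,0],[0,0,0,0,0,0,0],[0,0,0,0,0,0,0],[0,0,0,0,0,0,0],[0,0,0,0,0,0,0],[0,0,0,0,0,0,0],[0,0,0,0,0,0,0],[0,0,0,0,0,0,0],[0,0,0,0,0,0,0]], grip_force=50)

```text
time: 28.52
position: [0.4115, -0.329, 0.046]
tool_rot: [0.017, 0.707, -0.422, 0.567]
ft_force: [-1.4, -0.2, 1.4]
grip_width: 0.0118
```

```bash
python3 - <<'E'
from h import *
o,m=st()
E
```

```text
t28.52 pos [ 0.4115 -0.329   0.046 ] x [-0.356 -0.455 -0.816] y [ 0.503  0.643 -0.577] z [ 0.787 -0.617 -0.   ] w 0.0118 F [-1.4 -0.2  1.4] q [-1.309  0.943  1.668  0.74   1.318 -1.14 ]
```

The grip closed at 11.8 mm on the 12 mm tab. I'll lift straight up and check.

play_rows(series=[[0,-0.06,-0.042,0,0,0,0],[0,-0.235,-0.166,0,0,0,0],[0,-0.235,-0.166,0,0,0,0],[0,-0.235,-0.166,0,0,0,0],[0,-0.235,-0.166,0,0,0,0],[0,-0.235,-0.166,0,0,0,0],[0,-0.175,-0.124,0,0,0,0],[0,0,0,0,-0.0272,-0.0192,0],[0,0,0,0,-0.0272,-0.0192,0],[0,0,0,0,-0.0272,-0.0192,0],[0,0,0,0,0,0,0]])

```text
time: 29.43
position: [0.4137, -0.3302, 0.2182]
tool_rot: [-0.096, 0.7, -0.329, 0.627]
ft_force: [0.3, 0.3, -2.8]
grip_width: 0.0118
```

```bash
python3 - <<'E'
from h import *
o,m=st()
print(m.T@(np.array([.48,-.021,.215])-o["position"]))
snap("scene","s18",(200,70,480,260),2.8);snap("wrist","w18")
E
```

```text
t29.43 pos [ 0.4137 -0.3302  0.2182] x [-0.196 -0.547 -0.814] y [ 0.278  0.765 -0.581] z [ 0.94  -0.34   0.002] w 0.0118 F [ 0.3  0.3 -2.8] q [-1.216  0.723  1.458  0.564  1.747 -1.005]
[-0.17956888  0.25675835 -0.04292728]
```

View pics/s18.png

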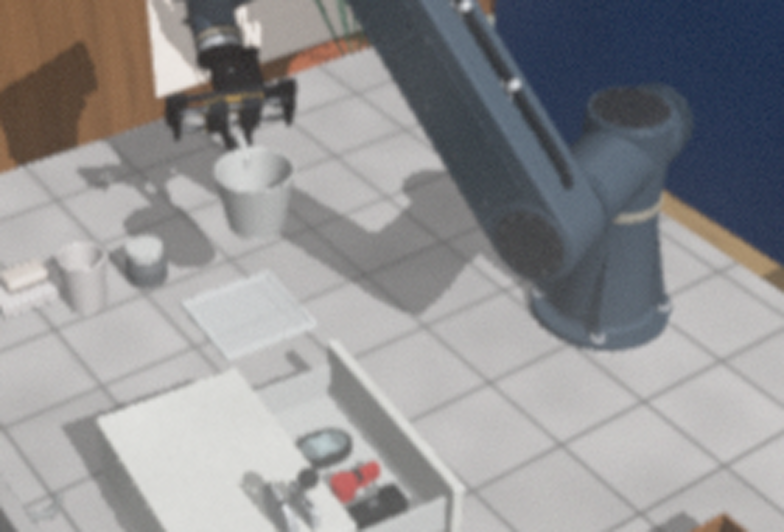

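View pics/w18.png

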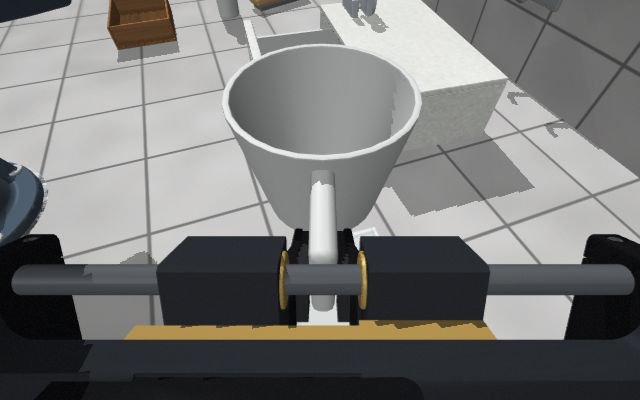

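The beaker is held upright with the handle centred. I'll move over the drawer.

play_rows(series=[[0,-0.1,0.14,-0.024,0,0,0],[0,-0.2,0.285,-0.048,0,0,0],[0,-0.2,0.285,-0.048,0,0,0],[0,-0.2,0.285,-0.048,0,0,0],[0,-0.2,0.285,-0.048,0,0,0],[0,-0.2,0.285,-0.048,0,0,0],[0,-0.2,0.285,-0.048,0,0,0],[0,-0.2,0.285,-0.048,0,0,0],[0,-0.2,0.285,-0.048,0,0,0],[0,-0.1,0.14,-0.024,0,0,0],[0,0,0,0,0,0,0]])

```text
time: 30.45
position: [0.4761, -0.0151, 0.2184]
tool_rot: [-0.093, 0.703, -0.326, 0.625]
ft_force: [-1.3, 1.1, -4.6]
grip_width: 0.0114
```

```bash
python3 - <<'E'
from h import *
o,m=st()
E
```

```text
t30.45 pos [ 0.4761 -0.0151  0.2184] x [-0.201 -0.539 -0.818] y [ 0.276  0.77  -0.575] z [ 0.94  -0.342 -0.006] w 0.0114 F [-1.3  1.1 -4.6] q [-0.814  0.546  1.945  0.848  1.335 -0.975]
```

play_rows(series=[[0,0,0,0,-0.0217,0.0307,0],[0,0,0,0,-0.0217,0.0307,0],[0,0,0,0,-0.0217,0.0307,0],[0,0,0,0,-0.0217,0.0307,0],[0,0,0,0,-0.0217,0.0307,0],[0,0,0,0,-0.0217,0.0307,0],[0,0,0,0,-0.0217,0.0307,0],[0,0,0,0,-0.0217,0.0307,0],[0,0,0,0,-0.0217,0.0307,0],[0,0,0,0,0,0,0]])

```text
time: 31.28
position: [0.4792, -0.0215, 0.2153]
tool_rot: [-0.126, 0.96, -0.117, 0.22]
ft_force: [0.3, 0.4, -4.4]
grip_width: 0.0116
```

```bash
python3 - <<'E'
from h import *
o,m=st()
snap("scene","s19",(200,70,480,260),2.8);snap("top","t19",(220,110,500,290),2.8)
E
```

```text
t31.28 pos [ 0.4792 -0.0215  0.2153] x [-0.871 -0.294 -0.393] y [-0.191  0.941 -0.28 ] z [ 0.452 -0.169 -0.876] w 0.0116 F [ 0.3  0.4 -4.4] q [-0.704  0.834  1.577  0.67   1.871  0.025]
```

View pics/s19.png

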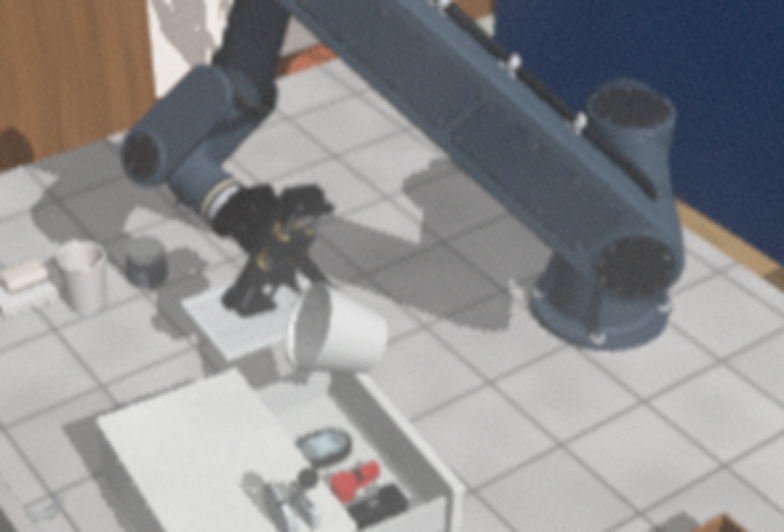

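View pics/t19.png

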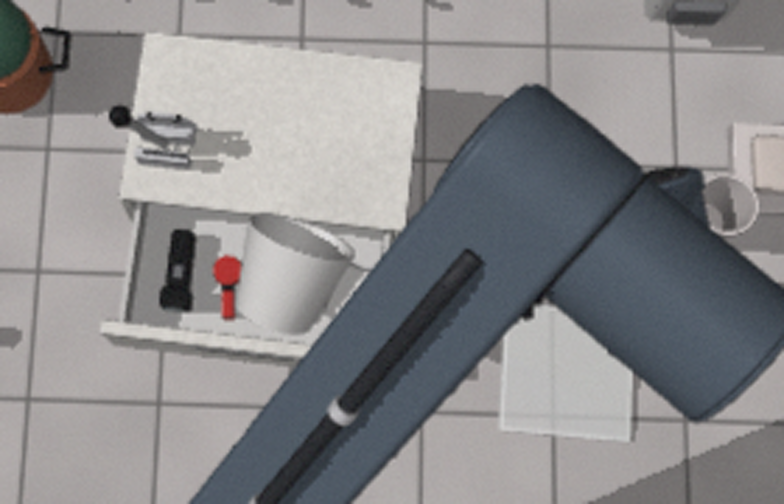

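The tilt is about 61° and the mouth is facing the cabinet. I'll back off 15 mm so the plugs don't land on the roof, then tip further slowly.

play_rows(series=[[0,0.13,0.03,-0.07,0,0,0],[0,0,0,0,-0.0217,0.0307,0],[0,0,0,0,-0.0217,0.0307,0],[0,0,0,0,-0.0217,0.0307,0],[0,0,0,0,-0.0217,0.0307,0],[0,0,0,0,0,0,0],[0,0,0,0,-0.012,0.017,0],[0,0,0,0,-0.012,0.017,0],[0,0,0,0,-0.012,0.017,0],[0,0,0,0,-0.012,0.017,0],[0,0,0,0,0,0,0],[0,0,0,0,0,0,0]])

```text
time: 32.38
position: [0.4636, -0.0202, 0.2184]
tool_rot: [-0.13, 0.985, 0.051, -0.098]
ft_force: [-0.2, -0.3, -2.6]
grip_width: 0.0118
```

```bash
python3 - <<'E'
from h import *
o,m=st()
zb=m@np.array([-.816,-.577,0]); print(zb,np.degrees(np.arccos(zb[2]/np.linalg.norm(zb))))
snap("scene","s20",(250,120,400,250),5);snap("top","t20",(220,110,500,290),2.8)
E
```

```text
t32.38 pos [ 0.4636 -0.0202  0.2184] x [-0.947 -0.267  0.18 ] y [-0.247  0.961  0.127] z [-0.206  0.075 -0.976] w 0.0118 F [-0.2 -0.3 -2.6] q [-0.709  1.039  1.549  0.739  2.135  0.547]
[ 0.91495622 -0.33671958 -0.21968167] 102.6981821277556
```

View pics/s20.png

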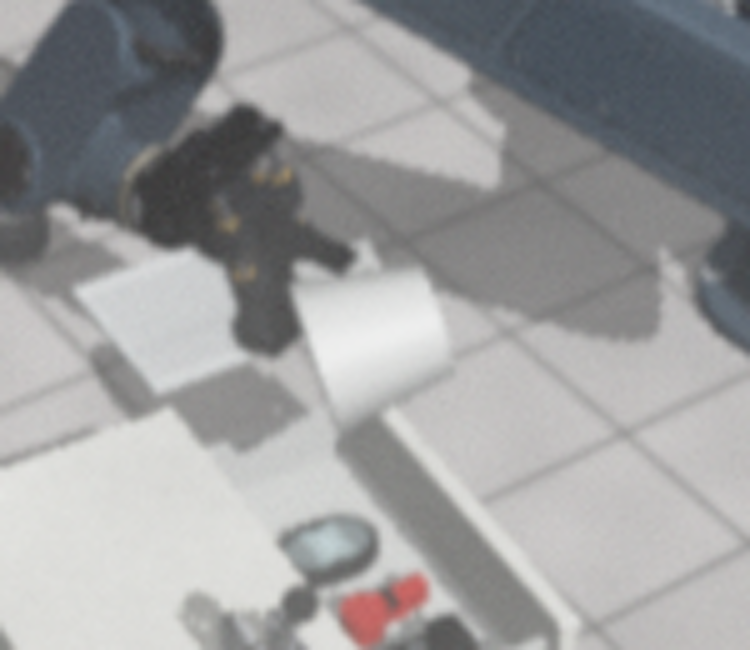

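View pics/t20.png

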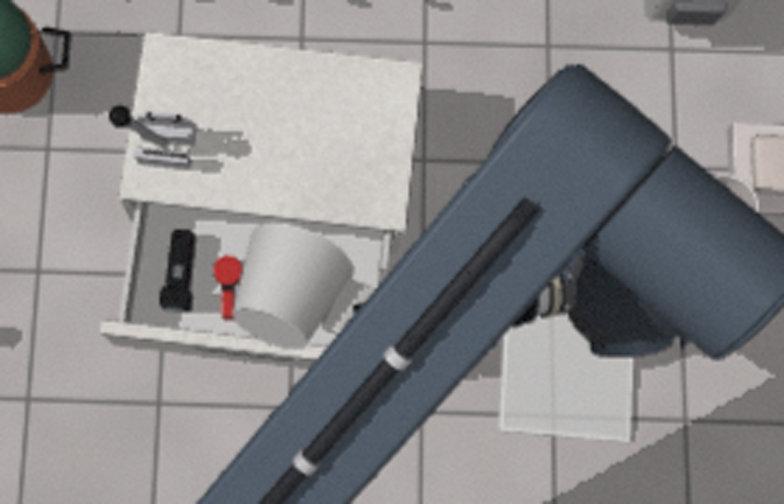

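play_rows(series=[[0,0,0,0,0,0.025,0],[0,0,0,0,0,0.025,0],[0,0,0,0,0,0.025,0],[0,0,0,0,0,0.025,0],[0,0,0,0,0,0.025,0],[0,0,0,0,0,0.025,0],[0,0,0,0,0,0,0],[0,0,0,0,0,0,0],[0,0,0,0,0,0,0],[0,0,0,0,0,0,0],[0,0,0,0,0,0,0]])

```text
time: 33.4
position: [0.4637, -0.0201, 0.2181]
tool_rot: [-0.139, 0.935, 0.02, -0.327]
ft_force: [0.8, 0.7, -3.2]
grip_width: 0.0116
```

```bash
python3 - <<'E'
from h import *
o,m=st()
zb=m@np.array([-.816,-.577,0]); print(zb,np.degrees(np.arccos(zb[2]/np.linalg.norm(zb))))
snap("scene","s21",(250,120,400,250),5);snap("top","t21",(220,110,500,290),2.8); snap("wrist","w21")
E
```

```text
t33.40 pos [ 0.4637 -0.0201  0.2181] x [-0.748 -0.274  0.605] y [-0.248  0.96   0.129] z [-0.616 -0.053 -0.786] w 0.0116 F [ 0.8  0.7 -3.2] q [-0.708  1.041  1.548  0.739  2.137  1.021]
[ 0.75285918 -0.33056521 -0.56807984] 124.64048742029229
```

View pics/s21.png

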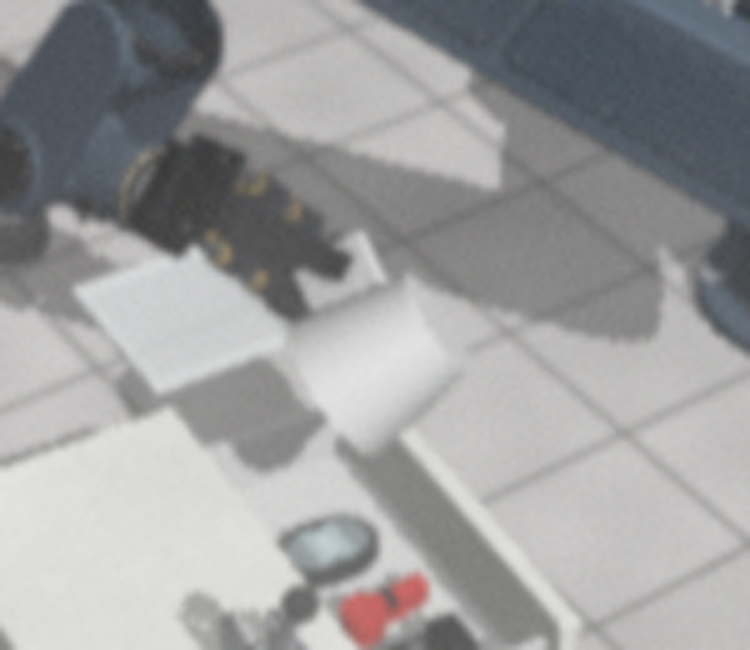

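View pics/t21.png

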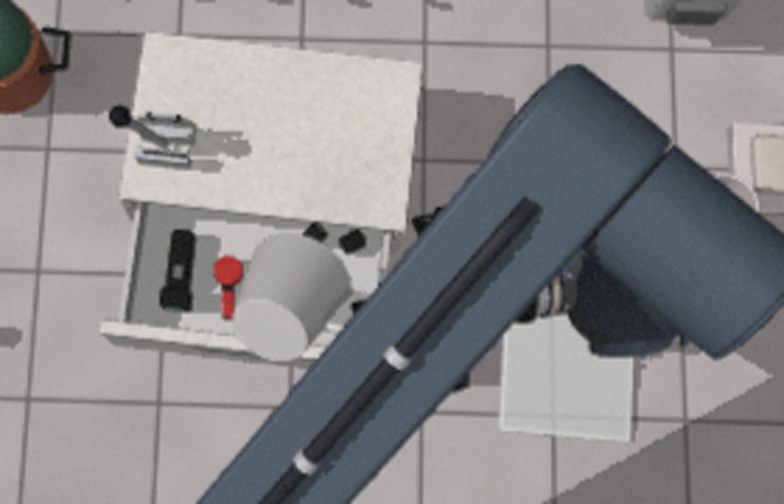

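View pics/w21.png

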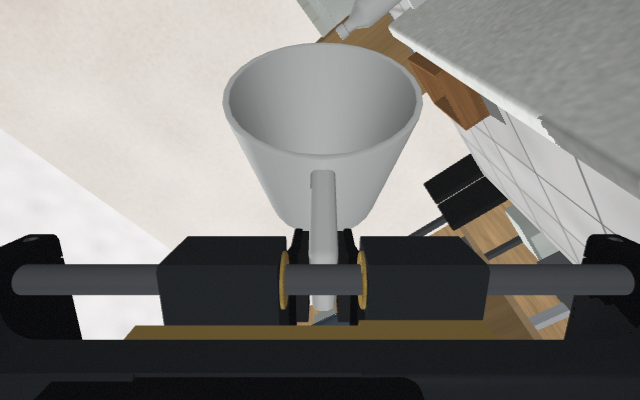

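Both plugs are in the drawer, at (317,233) and (352,241) in the top crop. I'll bring the beaker upright again.

play_rows(series=[[0,0,0,0,0,-0.0375,0],[0,0,0,0,0,-0.0375,0],[0,0,0,0,0,-0.0375,0],[0,0,0,0,0,-0.0375,0],[0,0,0,0,0.0217,-0.0307,0],[0,0,0,0,0.0217,-0.0307,0],[0,0,0,0,0.0217,-0.0307,0],[0,0,0,0,0.0217,-0.0307,0],[0,0,0,0,0.0217,-0.0307,0],[0,0,0,0,0.0217,-0.0307,0],[0,0,0,0,0.0217,-0.0307,0],[0,0,0,0,0.0217,-0.0307,0]])

```text
time: 34.55
position: [0.4637, -0.0202, 0.218]
tool_rot: [-0.124, 0.927, -0.165, 0.314]
ft_force: [-0.2, 0.4, -2.2]
grip_width: 0.0116
```

play_rows(series=[[0,0,0,0,0.0217,-0.0307,0],[0,0,0,0,0.0217,-0.0307,0],[0,0,0,0,0.0217,-0.0307,0],[0,0,0,0,0.0217,-0.0307,0],[0,0,0,0,0.0217,-0.0307,0],[0,0,0,0,0.0217,-0.0307,0],[0,0,0,0,0.0217,-0.0307,0],[0,0,0,0,0.005,-0.007,0],[0,0,0,0,0,0,0],[0,0,0,0,0,0,0]])

```text
time: 35.38
position: [0.4635, -0.02, 0.2181]
tool_rot: [-0.093, 0.701, -0.329, 0.626]
ft_force: [0.7, 0.1, -2.9]
grip_width: 0.0113
```

```bash
python3 - <<'E'
from h import *
o,m=st()
zb=m@np.array([-.816,-.577,0]); print(zb)
print(m.T@(np.array([.4115,-.329,.215])-o["position"]))
Rt=np.array([[-.356,.503,.787],[-.455,.643,-.617],[-.816,-.577,0]])
print("rot units",R.from_matrix(m.T@Rt).as_rotvec()/np.pi)
E
```

```text
t35.38 pos [ 0.4635 -0.02    0.2181] x [-0.198 -0.542 -0.816] y [ 0.281  0.766 -0.578] z [ 0.939 -0.344  0.001] w 0.0113 F [ 0.7  0.1 -2.9] q [-0.843  0.538  1.968  0.834  1.333 -1.003]
[-5.86390999e-04  4.13971905e-04  9.99392058e-01]
[ 0.18045551 -0.24962962  0.0574492 ]
rot units [ 8.12760238e-02  5.77702167e-02 -3.36965551e-05]
```

play_rows(series=[[0,0.2,-0.277,0.064,0,0,0],[0,0.2,-0.277,0.064,0,0,0],[0,0.2,-0.277,0.064,0,0,0],[0,0.2,-0.277,0.064,0,0,0],[0,0.2,-0.277,0.064,0,0,0],[0,0.2,-0.277,0.064,0,0,0],[0,0.2,-0.277,0.064,0,0,0],[0,0.2,-0.277,0.064,0,0,0],[0,0.2,-0.277,0.064,0,0,0],[0,0,0,0,0,0,0]])

```text
time: 36.22
position: [0.412, -0.3368, 0.2132]
tool_rot: [-0.094, 0.699, -0.334, 0.625]
ft_force: [0.7, 0.3, -2.8]
grip_width: 0.0118
```

play_rows(series=[[0,0,0,0,0.0271,0.0193,0],[0,0,0,0,0.0271,0.0193,0],[0,0,0,0,0.0271,0.0193,0],[0,0,0,0,0,0,0],[0,0,0,0,0,0,0]])

```text
time: 36.63
position: [0.4117, -0.3284, 0.2151]
tool_rot: [0.017, 0.707, -0.422, 0.567]
ft_force: [1.0, -0.3, -1.9]
grip_width: 0.0117
```

```bash
python3 - <<'E'
from h import *
o,m=st()
print(m.T@(np.array([.411,-.330,.052])-o["position"]))
snap("wrist","w22")
E
```

```text
t36.63 pos [ 0.4117 -0.3284  0.2151] x [-0.355 -0.454 -0.817] y [ 0.503  0.644 -0.577] z [ 0.788 -0.616 -0.001] w 0.0117 F [ 1.  -0.3 -1.9] q [-1.308  0.659  1.643  0.711  1.552 -0.932]
[0.13419625 0.09268315 0.00050879]
```

View pics/w22.png

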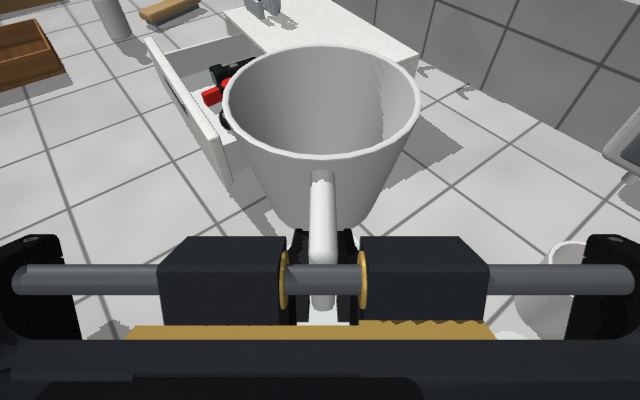

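play_rows(series=[[0,0.268,0.185,0,0,0,0],[0,0.268,0.185,0,0,0,0],[0,0.268,0.185,0,0,0,0],[0,0.268,0.185,0,0,0,0],[0,0.268,0.185,0,0,0,0],[0,0,0,0,0,0,0],[0,0,0,0,0,0,0],[0,0.016,0.012,0,0,0,0],[0,0.016,0.012,0,0,0,0],[0,0,0,0,0,0,0]])

```text
time: 37.52
position: [0.4115, -0.3306, 0.0492]
tool_rot: [0.016, 0.706, -0.423, 0.568]
ft_force: [0.3, 0.1, -2.3]
grip_width: 0.0117
```

play_rows(series=[[0,0.016,0.012,0,0,0,0],[0,0,0,0,0,0,0],[0,0,0,0,0,0,0]])

```text
time: 37.77
position: [0.4111, -0.3302, 0.0468]
tool_rot: [0.017, 0.706, -0.423, 0.567]
ft_force: [-0.9, -0.6, -2.4]
grip_width: 0.0114
```

play_rows(series=[[0,0.01,0.008,0,0,0,0],[0,0,0,0,0,0,0],[0,0,0,0,0,0,0]])

```text
time: 38.02
position: [0.4112, -0.3302, 0.0452]
tool_rot: [0.017, 0.707, -0.423, 0.567]
ft_force: [-1.6, -0.9, -0.9]
grip_width: 0.0118
```

play_rows(series=[[0.5,0,0,0,0,0,0],[0.5,0,0,0,0,0,0],[0.5,0,0,0,0,0,0],[0.5,0,0,0,0,0,0],[0.5,0,0,0,0,0,0],[0.5,0,-0.15,0,0,0,0],[0.5,0,-0.3,0,0,0,0],[0.5,0,-0.3,0,0,0,0],[0.5,0,-0.3,0,0,0,0],[0.5,0,-0.3,0,0,0,0],[0.5,0,0,0,0,0,0]])

```text
time: 38.93
position: [0.3408, -0.4237, 0.1257]
tool_rot: [0.016, 0.704, -0.428, 0.567]
ft_force: [1.1, -1.7, 0.4]
grip_width: 0.0432
```

```bash
python3 - <<'E'
from h import *
o,m=st()
snap("wrist","w23");snap("top","t23",(220,110,500,290),2.8);snap("scene","s23",(200,90,480,260),2.8)
E
```

```text
t38.93 pos [ 0.3408 -0.4237  0.1257] x [-0.357 -0.462 -0.812] y [ 0.507  0.634 -0.584] z [ 0.784 -0.62   0.008] w 0.0432 F [ 1.1 -1.7  0.4] q [-1.454  0.847  1.511  0.616  1.56  -1.054]
```

View pics/w23.png

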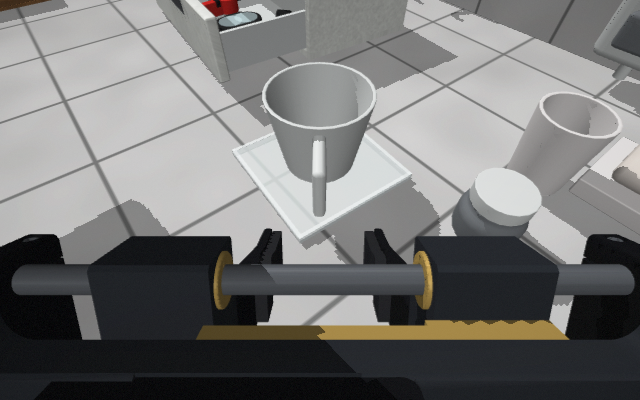

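View pics/t23.png

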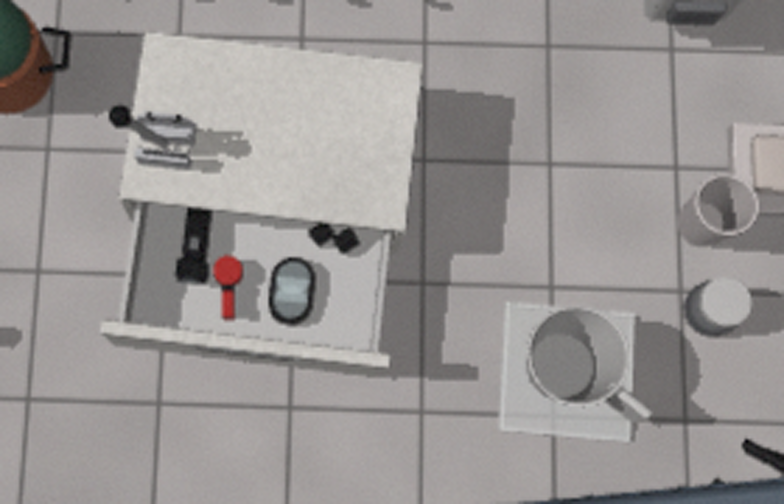

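View pics/s23.png

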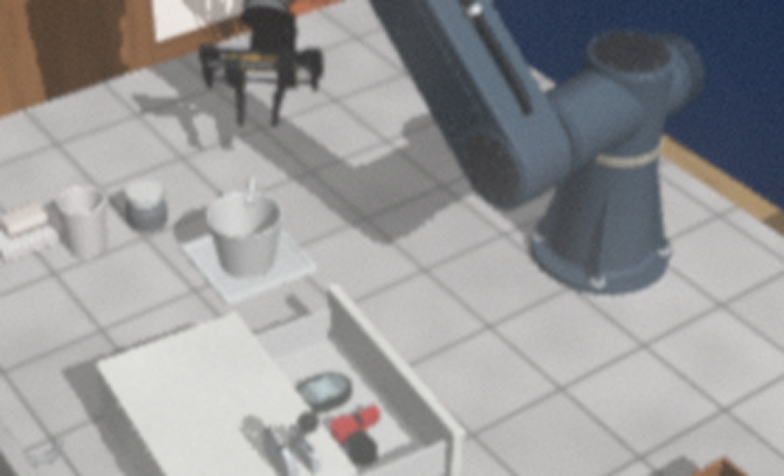

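The top view shows the beaker standing empty on the tray. The lens, whistle and both plugs are in the drawer. The torch has slid back slightly but is still inside. I'll straighten the tool, close the fingers, and go in front of the drawer panel.

play_rows(series=[[0,-0.28,-0.2,0,0,0,0],[0,-0.28,-0.2,0,0,0,0],[0,-0.28,-0.2,0,0,0,0],[0,0,0,0,0,0,-0.038],[0,0,0,0,0,0,-0.038],[0,0,0,0,0,0,-0.038],[0,0,0,0,0,0,-0.038],[0,0,0,0,0,0,-0.038],[0,0,0,0,0,0,-0.038],[0,0,0,0,0,0,-0.038],[0,0,0,0,0,0,-0.038],[0,0,0,0,0,0,0]])

```text
time: 40.08
position: [0.3447, -0.4112, 0.2257]
tool_rot: [-0.312, 0.636, -0.634, 0.312]
ft_force: [-0.1, -0.1, 0.3]
grip_width: 0.0003
```

play_rows(series=[[0,0,0,0,0,0.0352,0],[0,0,0,0,0,0.0352,0],[0,0,0,0,0,0.0352,0],[0,0,0,0,0,0.0352,0],[0,0,0,0,0,0.0352,0],[0,0,0,0,0,0.0352,0],[0,0,0,0,0,0.0352,0],[0,0,0,0,0,0.0352,0],[0,0,0,0,0,0.0352,0],[0,0,0,0,0,0,0]])

```text
time: 40.92
position: [0.3422, -0.4161, 0.2248]
tool_rot: [0.032, 0.708, -0.705, -0.032]
ft_force: [-0.2, 0.0, -0.4]
grip_width: 0.0006
```

```bash
cat >> h.py <<'E'
C=np.array([.6006,.0759]);ex=np.array([.9961,-.088]);ey=np.array([.088,.9961])
def cab(x,y,z): return np.r_[C+x*ex+y*ey,z]
def tocab(p): d=np.array(p[:2])-C; return np.r_[d@ex,d@ey,p[2]]
E
python3 - <<'E'
from h import *
o,m=st()
print(R.from_matrix(m.T@np.array([[-ex[0],0,-ey[0]],[-ex[1],0,-ey[1]],[0,-1,0]])).as_rotvec()/np.pi)
t=cab(-.20,0,o["position"][2]); print(t,m.T@(t-o["position"]))
P=cam("top");A=lambda x,y:(220+x/2.8,110+y/2.8)
for p in [(104,332),(388,366)]: print(tocab(ray("top",*A(*p),.098,P)))
for p in [(124,200),(405,232)]: print(tocab(ray("top",*A(*p),.11,P)))
E
```

```text
t40.92 pos [ 0.3422 -0.4161  0.2248] x [-0.996  0.091  0.   ] y [-0.     0.005 -1.   ] z [-0.091 -0.996 -0.005] w 0.0006 F [-0.2  0.  -0.4] q [-1.091  0.407  1.641  0.002  1.098  0.569]
[ 0.00146606 -0.00085983  0.00013351]
[0.40138    0.0935     0.22479296] [-0.01271285  0.00235665 -0.5129082 ]
[-0.15007833  0.15693841  0.098     ]
[-0.14997688 -0.15546192  0.098     ]
[-0.00234977  0.15545181  0.11      ]
[-0.0015344  -0.15796362  0.11      ]
```

play_rows(series=[[0,-0.06,0,-0.36,0,0,0],[0,-0.06,0,-0.36,0,0,0],[0,-0.06,0,-0.36,0,0,0],[0,-0.06,0,-0.36,0,0,0],[0,-0.06,0,-0.36,0,0,0],[0,-0.05,0,-0.36,0,0,0],[0,0,0,-0.37,0,0,0],[0,0,0,-0.37,0,0,0],[0,0,0,-0.37,0,0,0],[0,0,0,-0.37,0,0,0],[0,0,0,-0.37,0,0,0],[0,0,0,-0.37,0,0,0]])

```text
time: 41.92
position: [0.4157, 0.0181, 0.2256]
tool_rot: [0.03, 0.707, -0.706, -0.031]
ft_force: [1.2, 0.1, -0.5]
grip_width: 0.0004
```

play_rows(series=[[0,0,0,-0.37,0,0,0],[0,0,0,-0.37,0,0,0],[0,0,0,0,0,0,0]])

```text
time: 42.17
position: [0.422, 0.0954, 0.2256]
tool_rot: [0.027, 0.708, -0.705, -0.029]
ft_force: [-0.3, -0.8, -0.1]
grip_width: 0.0003
```

```bash
python3 - <<'E'
from h import *
o,m=st(); print(tocab(o["position"]))
E
```

```text
t42.17 pos [0.422  0.0954 0.2256] x [-0.997  0.079  0.002] y [-0.002  0.004 -1.   ] z [-0.079 -0.997 -0.004] w 0.0003 F [-0.3 -0.8 -0.1] q [-0.04   0.261  1.884  0.004  0.999  1.607]
[-0.1795745   0.00368628  0.22559999]
```

play_rows(series=[[0,0,0.335,0,0,0,0],[0,0,0.335,0,0,0,0],[0,0,0.335,0,0,0,0],[0,0,0.335,0,0,0,0],[0,0,0.335,0,0,0,0],[0,0,0,0,0,0,0],[0,-0.06,0,0,0,0,0],[0,-0.06,0,0,0,0,0],[0,-0.06,0,0,0,0,0],[0,-0.06,0,0,0,0,0],[0,-0.06,0,0,0,0,0],[0,-0.06,0,0,0,0,0]])

```text
time: 43.17
position: [0.4604, 0.0865, 0.0602]
tool_rot: [-0.032, -0.706, 0.706, 0.03]
ft_force: [-1.0, -0.4, 1.7]
grip_width: 0.0006
```

```bash
python3 - <<'E'
from h import *
o,m=st(); print(tocab(o["position"]))
snap("scene","s24",(200,90,480,290),2.8); snap("wrist","w24")
E
```

```text
t43.17 pos [0.4604 0.0865 0.0602] x [-0.996  0.089 -0.003] y [ 0.003 -0.    -1.   ] z [-0.089 -0.996 -0.   ] w 0.0006 F [-1.  -0.4  1.7] q [-0.053  0.604  1.955 -0.     0.58   1.606]
[-0.14059716 -0.0017829   0.06023268]
```

View pics/s24.png

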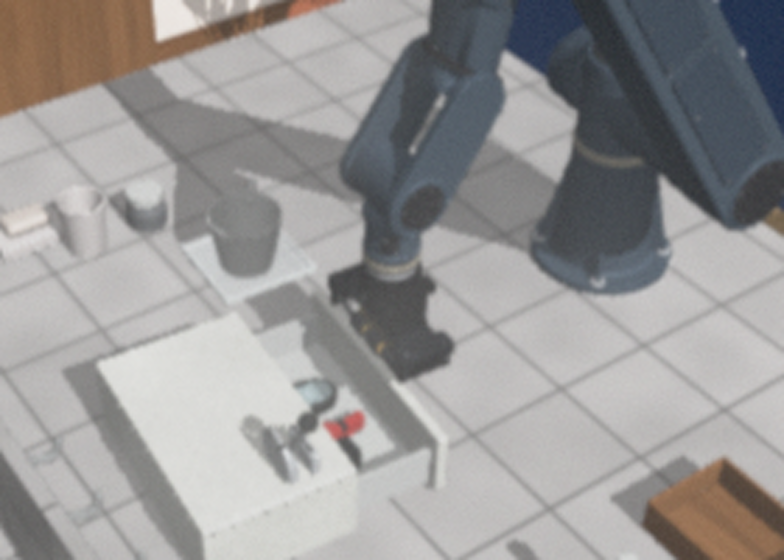

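View pics/w24.png

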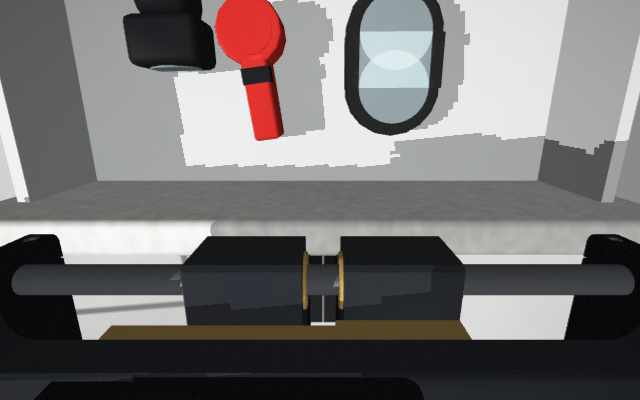

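The drawer is moving with the push. I'll continue steadily.

play_rows(series=[[0,-0.08,0,0,0,0,0],[0,-0.08,0,0,0,0,0],[0,-0.08,0,0,0,0,0],[0,-0.08,0,0,0,0,0],[0,-0.08,0,0,0,0,0],[0,-0.08,0,0,0,0,0],[0,-0.08,0,0,0,0,0],[0,-0.08,0,0,0,0,0],[0,-0.08,0,0,0,0,0],[0,-0.06,0,0,0,0,0],[0,-0.06,0,0,0,0,0],[0,-0.06,0,0,0,0,0]])

```text
time: 44.27
position: [0.5492, 0.0786, 0.0586]
tool_rot: [-0.031, -0.706, 0.706, 0.031]
ft_force: [-1.8, 1.3, 1.1]
grip_width: 0.0002
```

play_rows(series=[[0,-0.05,0,0,0,0,0],[0,-0.05,0,0,0,0,0],[0,-0.05,0,0,0,0,0],[0,0,0,0,0,0,0]])

```text
time: 44.6
position: [0.5614, 0.0775, 0.0584]
tool_rot: [-0.029, -0.706, 0.706, 0.033]
ft_force: [-3.3, 0.6, 1.2]
grip_width: 0.0003
```

```bash
python3 - <<'E'
from h import *
o,m=st(); print(tocab(o["position"]))
snap("scene","s25",(200,90,480,290),2.8); snap("wrist","w25")
E
```

```text
t44.60 pos [0.5614 0.0775 0.0584] x [-0.996  0.089  0.005] y [-0.005  0.    -1.   ] z [-0.089 -0.996  0.   ] w 0.0003 F [-3.3  0.6  1.2] q [-0.06   0.684  1.701 -0.     0.762  1.6  ]
[-0.03922849 -0.00188883  0.05841258]
```

View pics/s25.png

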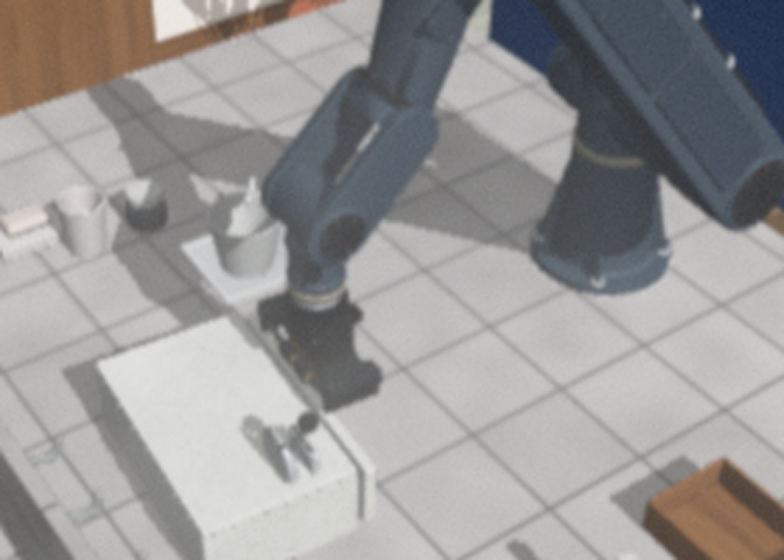

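View pics/w25.png

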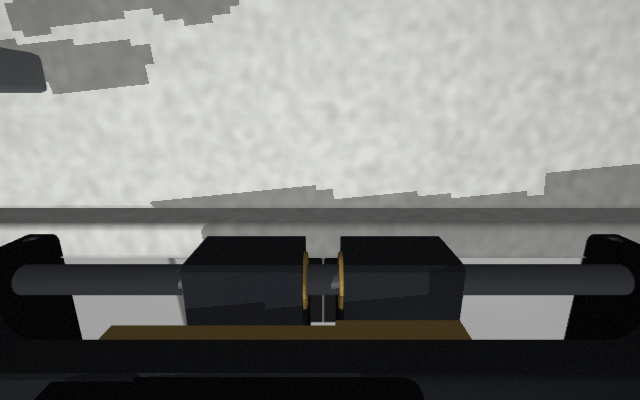

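play_rows(series=[[0,-0.04,0,0,0,0,0],[0,-0.04,0,0,0,0,0],[0,-0.04,0,0,0,0,0],[0,0,0,0,0,0,0],[0,0,0,0,0,0,0]])

```text
time: 45.12
position: [0.5722, 0.0765, 0.0583]
tool_rot: [-0.029, -0.706, 0.706, 0.034]
ft_force: [-8.8, 0.7, 3.8]
grip_width: 0.0005
```

```bash
python3 - <<'E'
from h import *
o,m=st(); print(tocab(o["position"]))
snap("wrist","w26")
E
```

```text
t45.12 pos [0.5722 0.0765 0.0583] x [-0.996  0.089  0.007] y [-0.007  0.    -1.   ] z [-0.089 -0.996  0.   ] w 0.0005 F [-8.8  0.7  3.8] q [-0.06   0.694  1.672 -0.     0.783  1.599]
[-0.02835754 -0.00190235  0.05829631]
```

View pics/w26.png

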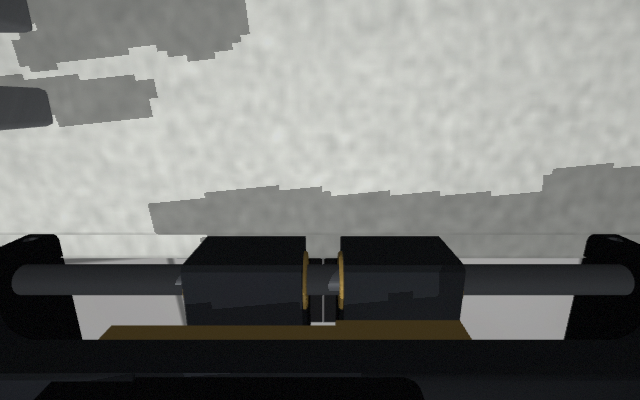

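play_rows(series=[[0,-0.03,0,0,0,0,0],[0,0,0,0,0,0,0],[0,0,0,0,0,0,0],[0,0,0,0,0,0,0]])

```text
time: 45.5
position: [0.572, 0.0765, 0.0583]
tool_rot: [-0.026, -0.706, 0.706, 0.036]
ft_force: [-13.5, 0.0, 8.8]
grip_width: 0.0007
```

play_rows(series=[[0,0.1,0,0,0,0,0],[0,0.2,0,0,0,0,0],[0,0.2,0,0,0,0,0],[0,0,-0.35,0,0,0,0],[0,0,-0.35,0,0,0,0],[0,0,-0.35,0,0,0,0],[0,0,-0.35,0,0,0,0],[0,0,-0.35,0,0,0,0],[0,0,0,0,0,0,0]])

```text
time: 46.25
position: [0.5357, 0.0798, 0.2416]
tool_rot: [-0.039, -0.706, 0.707, 0.024]
ft_force: [1.5, 0.6, 1.0]
grip_width: 0.0006
```

```bash
python3 - <<'E'
from h import *
o,m=st(); print(tocab(o["position"]))
snap("wrist","w27"); snap("scene","s27",(200,150,380,310),4)
E
```

```text
t46.25 pos [0.5357 0.0798 0.2416] x [-0.996  0.089 -0.021] y [ 0.021 -0.002 -1.   ] z [-0.089 -0.996 -0.   ] w 0.0006 F [1.5 0.6 1. ] q [-0.058  0.38   1.631 -0.     1.109  1.602]
[-0.06498848 -0.00180111  0.24162977]
```

View pics/w27.png

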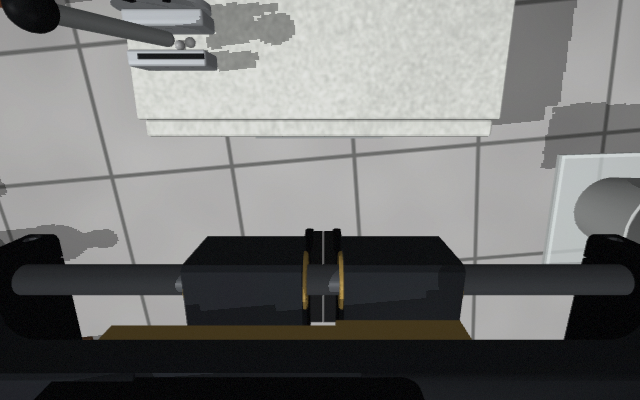

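View pics/s27.png

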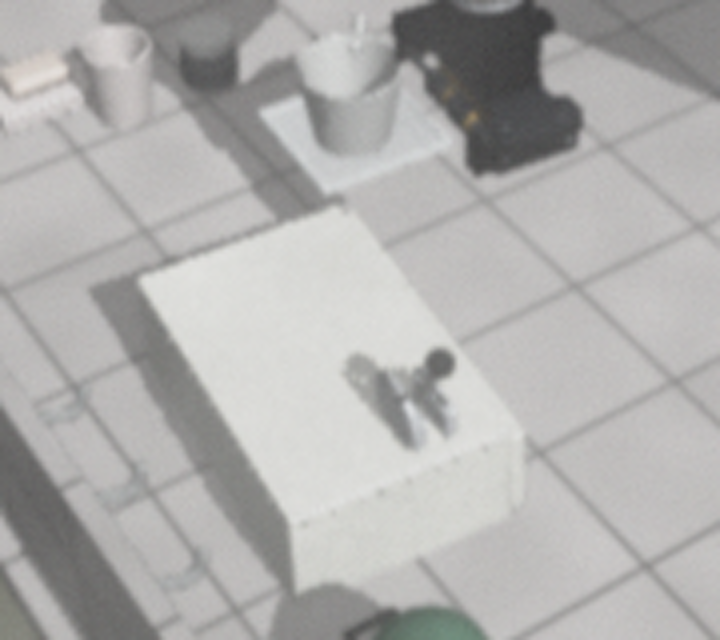

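The drawer is home: the push hit a hard stop and no gap shows. Next is the lever. I'll check the knob and the plant's clearance first.

```bash
python3 - <<'E'
from h import *
P=cam("top")
print("pot handle",tocab(ray("top",243,128,.1,P)),tocab(ray("top",235,148,.05,P)),"knob",tocab(ray("top",263,151.5,.21,P)))
print(cab(.06,.205,.2), tocab(tri([("top",263,151.3,None),("scene",200+440/4,150+364/4,None)])))
E
```

```text
pot handle [0.16878441 0.25217383 0.1       ] [0.11541015 0.27983015 0.05      ] knob [0.06047289 0.15478131 0.21      ]
[0.678406  0.2748205 0.2      ] [0.05886728 0.15628079 0.21018821]
```

play_rows(series=[[0,0,0,-0.335,0,0,0],[0,0,0,-0.335,0,0,0],[0,0,0,-0.335,0,0,0],[0,0,0,-0.335,0,0,0],[0,0,0,-0.335,0,0,0],[0,0,0,-0.335,0,0,0],[0,-0.31,0,0,0,0,0],[0,-0.31,0,0,0,0,0],[0,-0.31,0,0,0,0,0],[0,-0.31,0,0,0,0,0],[0,0,0,0,0,0,0]])

```text
time: 47.27
position: [0.6759, 0.2679, 0.2303]
tool_rot: [-0.034, -0.706, 0.707, 0.031]
ft_force: [1.2, 0.4, 0.8]
grip_width: 0.0006
```

```bash
python3 - <<'E'
from h import *
o,m=st(); print(tocab(o["position"]))
snap("wrist","w28"); snap("scene","s28",(200,120,400,320),3)
E
```

```text
t47.27 pos [0.6759 0.2679 0.2303] x [-0.996  0.092 -0.004] y [ 0.004 -0.001 -1.   ] z [-0.092 -0.996  0.001] w 0.0006 F [1.2 0.4 0.8] q [ 0.225  0.662  1.136 -0.002  1.34   1.888]
[0.05814867 0.19784091 0.23034253]
```

View pics/w28.png

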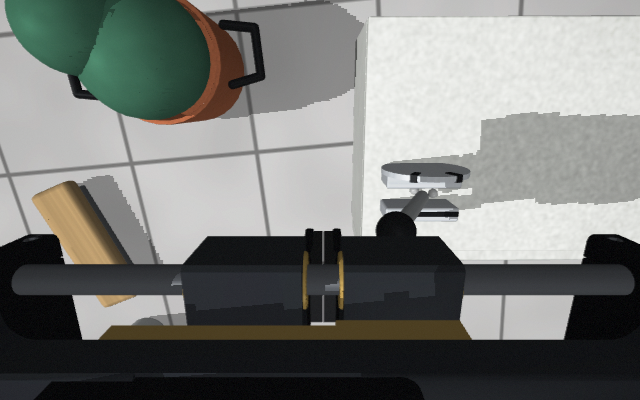

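View pics/s28.png

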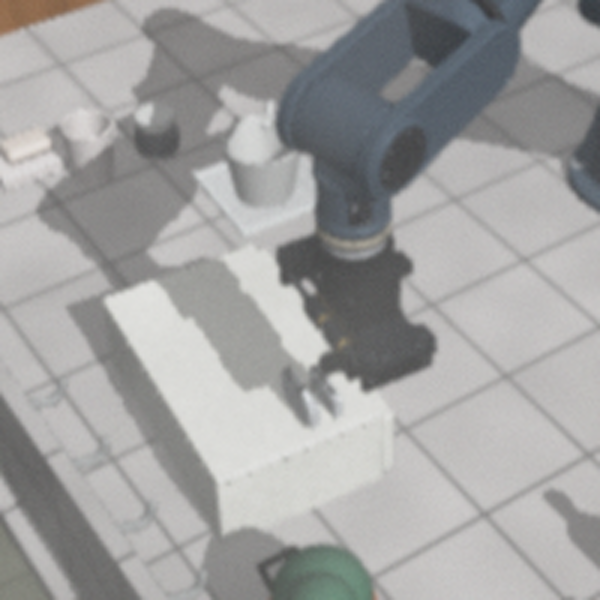

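The knob is at (397,230), right beside the fingers and aligned with them. I'll lower and push it to the right.

play_rows(series=[[0,0,0.17,0,0,0,0],[0,0,0.16,0,0,0,0],[0,0,0,0,0,0,0],[0,0,0,0.07,0,0,0],[0,0,0,0.07,0,0,0],[0,0,0,0.07,0,0,0],[0,0,0,0.07,0,0,0],[0,0,0,0.07,0,0,0],[0,0,0,0.07,0,0,0],[0,0,0,0.07,0,0,0],[0,0,0,0.07,0,0,0],[0,0,0,0,0,0,0]])

```text
time: 48.37
position: [0.665, 0.2117, 0.2007]
tool_rot: [-0.032, -0.706, 0.707, 0.032]
ft_force: [-0.3, -0.1, 0.4]
grip_width: 0.0006
```

```bash
python3 - <<'E'
from h import *
o,m=st(); print(tocab(o["position"]))
snap("wrist","w29")
E
```

```text
t48.37 pos [0.665  0.2117 0.2007] x [-0.996  0.09   0.   ] y [-0.    -0.001 -1.   ] z [-0.09  -0.996  0.001] w 0.0006 F [-0.3 -0.1  0.4] q [ 1.490e-01  6.480e-01  1.250e+00 -1.000e-03  1.244e+00  1.811e+00]
[0.05223244 0.14095007 0.20065981]
```

View pics/w29.png

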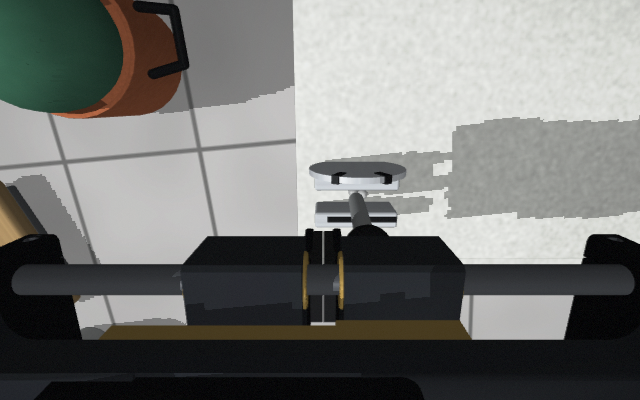

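play_rows(series=[[0,-0.05,0,0.03,0,0,0],[0,0,0,0.06,0,0,0],[0,0,0,0.06,0,0,0],[0,0,0,0.06,0,0,0],[0,0,0,0.06,0,0,0],[0,0,0,0.05,0,0,0],[0,0,0,0,0,0,0],[0,0,0,0,0,0,0]])

```text
time: 49.08
position: [0.6669, 0.1804, 0.2006]
tool_rot: [-0.031, -0.706, 0.707, 0.032]
ft_force: [0.1, 0.2, 0.2]
grip_width: 0.0006
```

```bash
python3 - <<'E'
from h import *
o,m=st(); print(tocab(o["position"]))
snap("wrist","w30")
E
```

```text
t49.08 pos [0.6669 0.1804 0.2006] x [-0.996  0.089  0.001] y [-0.001 -0.002 -1.   ] z [-0.089 -0.996  0.002] w 0.0006 F [0.1 0.2 0.2] q [ 0.103  0.639  1.27  -0.002  1.234  1.764]
[0.05684967 0.10988764 0.20059264]
```

View pics/w30.png

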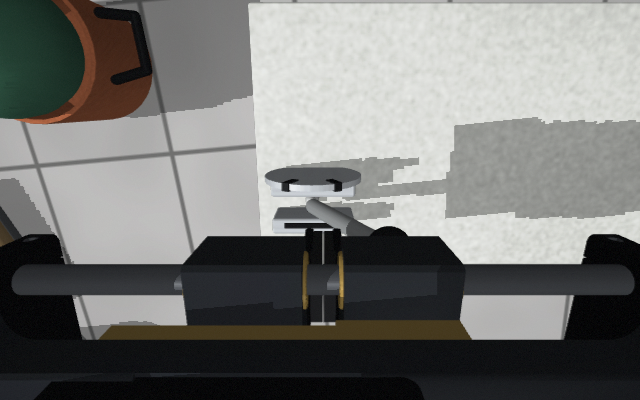

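play_rows(series=[[0,0,0,0.04,0,0,0],[0,0,0,0.04,0,0,0],[0,0,0,0.03,0,0,0],[0,0,0,0,0,0,0],[0,0,0,0,0,0,0]])

```text
time: 49.55
position: [0.6663, 0.1701, 0.2008]
tool_rot: [-0.032, -0.706, 0.706, 0.031]
ft_force: [-0.3, 0.4, 0.9]
grip_width: 0.0005
```

play_rows(series=[[0,0,0,-0.1,0,0,0],[0,0,0,-0.2,0,0,0],[0,0,-0.35,-0.1,0,0,0],[0,0,-0.35,0,0,0,0],[0,0.35,-0.1,0,0,0,0],[0,0.35,0,0,0,0,0],[0,0.35,0,0,0,0,0],[0,0.35,0,0,0,0,0],[0,0.35,0,0,0,0,0],[0,0.35,0,0,0,0,0],[0,0,0,0,0,0,0],[0,0,0,0,0,0,0]])

```text
time: 50.55
position: [0.4589, 0.23, 0.2811]
tool_rot: [0.031, 0.707, -0.706, -0.03]
ft_force: [0.7, 0.0, 0.6]
grip_width: 0.0003
```

```bash
python3 - <<'E'
from h import *
o,m=st(); print(tocab(o["position"]))
snap("wrist","w31"); snap("scene","s31",(200,120,400,320),3); snap("top","t31")
E
```

```text
t50.55 pos [0.4589 0.23   0.2811] x [-0.996  0.087 -0.001] y [ 0.001  0.    -1.   ] z [-0.087 -0.996 -0.   ] w 0.0003 F [0.7 0.  0.6] q [0.247 0.303 1.632 0.    1.206 1.904]
[-0.15474438  0.14107261  0.28114904]
```

View pics/w31.png

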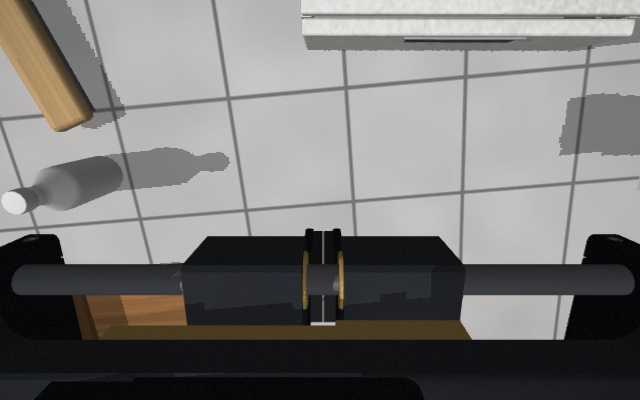

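View pics/s31.png

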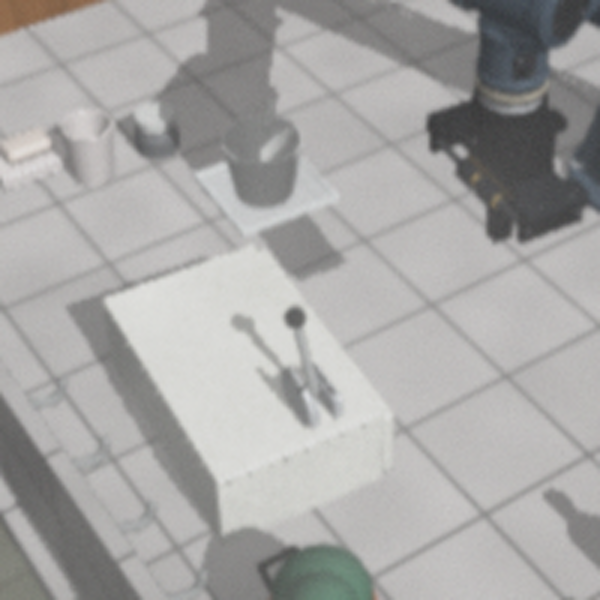

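View pics/t31.png

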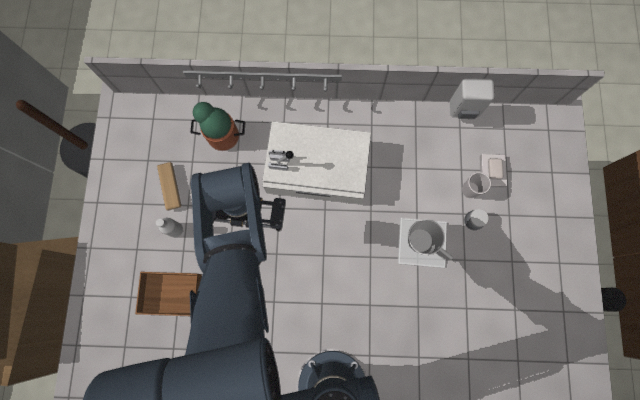

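```bash
python3 - <<'E'
from h import *
k=tocab(tri([("top",290,155,None),("scene",298.3,225.3,None)])); print(k,"angle",np.arctan2(.115-k[1],k[2]-.135)+.5)
im=cv2.imread("pics/t31_full.png"); cv2.imwrite("pics/c6.png",cv2.resize(im[115:205,255:380],None,fx=6,fy=6,interpolation=cv2.INTER_CUBIC))
E
```

```text
[0.05754747 0.07635875 0.20968357] angle 0.9774701728614437
```

View pics/c6.png

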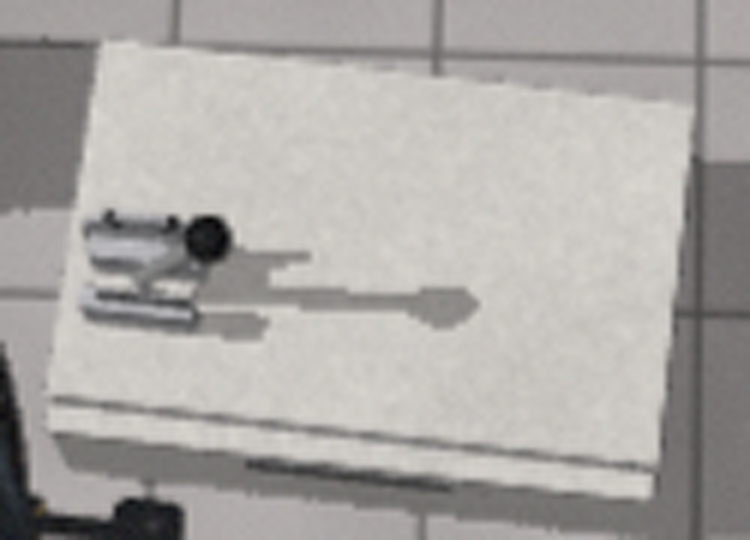

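```bash
python3 - <<'E'
from h import *
for p,z in [((50,430),.098),((652,497),.098),((52,398),.11),((655,466),.11)]: print(tocab(ray("top",255+p[0]/6,115+p[1]/6,z)))
E
```

```text
[-0.01638631  0.15802164  0.098     ]
[-0.01461548 -0.1573165   0.098     ]
[-0.00227588  0.15741146  0.11      ]
[-0.00110657 -0.15644372  0.11      ]
```

The panel's outer face measures 15–16 mm in front of the cabinet, which is home. The lever reads about 0.98 rad, and the robot is clear of everything.

```bash
python3 - <<'E'
from rig import ticket
print(ticket.hand_in())
E
```

```text
the job is handed in; nothing more can be done
None
```

The kit is put away and the job is handed in at about 51 s of the 210 s allowed. The hand-in gives no verdict.

**What I did:** I laid the whistle, lens and torch in the drawer, the only loose pieces I could see. I tipped the beaker to about 125° over the drawer so both its plugs dropped in, then stood it upright and let go on the tray. I pushed the drawer home and threw the lever to the right.

**Last checks:**
- **Contents:** the last top view before closing showed all three pieces and both plugs inside the drawer, and the beaker empty and upright on its tray.
- **Drawer:** the panel's outer face measured 15–16 mm in front of the cabinet (16 mm is home), and the push ended at a hard stop.
- **Lever:** triangulating the knob gave about 0.98 rad, above the 0.93 needed.
- **Bystanders:** the bottle, jar and cup still looked in place in the last pictures; I did not measure them.

**What went wrong or disagreed:**
- **Whistle:** the first two tries closed on nothing. On the first I lifted before the slow fingers had shut. On the second I found the fingertips lie at about the reported tool position, not 25 mm ahead of it, so I worked with that offset.
- **Torch:** it had slid a little toward the back between placing and closing, but stayed inside. I could not check the contents again once the drawer was shut.

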